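Dig out and stack the press corner plates

TASK

The blue corner plates for the press frame lie buried in the cardboard bin: first lift every wooden mould ring out of the bin and lay the rings flat on the maroon board, side by side and none hanging over its edge, while the plates stay in the bin. Then take out the four blue plates and stack them in one square pile, flat and centred on the plywood pad with their sides along the pad's, in alternating directions so that the pile stays balanced: the lowest plate with its heel (outside corner) towards the red corner, the next half a turn round with its heel towards the opposite corner, and so on; if one plate already lies on the pad, that is the lowest, so leave it there and carry on from it. Leave the dish, the spanner and the tin where they are.

Things in the scene. Friction and masses are not known exactly. Their poses are not given: they have to be found in the camera images.
- bin: Open cardboard bin fixed to the table, outside 262 (x) x 282 (y) x 60 mm high, walls and floor 6 mm thick. Origin: centre of its underside. It holds two heaps, side by side along its y (about 136 mm apart), each of two plates lying flat under one or two rings; a heap ends about level with the rim.
- board: Flat maroon board fixed to the table, 240 (x) x 220 (y) x 8 mm thick. Origin: centre of its underside. Room for four rings side by side. Stands left or right of the bin, the pad on the other side.
- pad: Square plywood pad fixed to the table, 150 x 150 x 20 mm high, with a small red square painted at one corner of its top (its -x, -y corner). Origin: centre of its underside; sides along its x and y.
- pad_red (a point): Point on the pad's top, 50 mm from the centre in -x and in -y, towards the red corner: where the heel of the first, third, .. plate belongs.
- pad_plain (a point): Point on the pad's top, 50 mm from the centre in +x and in +y, towards the plain corner opposite the red one: where the heel of the second, fourth, .. plate belongs.
- R1: Pale wooden mould ring, outside diameter 90, inside diameter 60, 16 mm thick, 0.05 to 0.1 kg. Origin: its centre at half thickness; z is its axis, either face may be up.
- R2: Pale wooden mould ring, outside diameter 90, inside diameter 60, 16 mm thick, 0.05 to 0.1 kg. Origin: its centre at half thickness; z is its axis, either face may be up.
- R3: Pale wooden mould ring, outside diameter 90, inside diameter 60, 16 mm thick, 0.05 to 0.1 kg. Origin: its centre at half thickness; z is its axis, either face may be up. May be absent.
- R4: Pale wooden mould ring, outside diameter 90, inside diameter 60, 16 mm thick, 0.05 to 0.1 kg. Origin: its centre at half thickness; z is its axis, either face may be up. May be absent.
- P1: Blue flat L-shaped corner plate, 14 mm thick: two arms 100 mm long (outside) and 40 mm wide, along +x and +y from the heel (outside corner) at (-50, -50) mm. Origin: centre of its 100 x 100 mm outline at half thickness (in the open notch, inner corner at (-10, -10) mm). Centre of mass (-11, -11) mm, 0.17 to 0.34 kg. Either face may be up.
- P1_heel (a point): The heel (outside corner) of plate P1, at half thickness.
- P2: Blue flat L-shaped corner plate, 14 mm thick: two arms 100 mm long (outside) and 40 mm wide, along +x and +y from the heel (outside corner) at (-50, -50) mm. Origin: centre of its 100 x 100 mm outline at half thickness (in the open notch, inner corner at (-10, -10) mm). Centre of mass (-11, -11) mm, 0.17 to 0.34 kg. Either face may be up.
- P2_heel (a point): The heel (outside corner) of plate P2, at half thickness.
- P3: Blue flat L-shaped corner plate, 14 mm thick: two arms 100 mm long (outside) and 40 mm wide, along +x and +y from the heel (outside corner) at (-50, -50) mm. Origin: centre of its 100 x 100 mm outline at half thickness (in the open notch, inner corner at (-10, -10) mm). Centre of mass (-11, -11) mm, 0.17 to 0.34 kg. Either face may be up.
- P3_heel (a point): The heel (outside corner) of plate P3, at half thickness.
- P4: Blue flat L-shaped corner plate, 14 mm thick: two arms 100 mm long (outside) and 40 mm wide, along +x and +y from the heel (outside corner) at (-50, -50) mm. Origin: centre of its 100 x 100 mm outline at half thickness (in the open notch, inner corner at (-10, -10) mm). Centre of mass (-11, -11) mm, 0.17 to 0.34 kg. Either face may be up.
- P4_heel (a point): The heel (outside corner) of plate P4, at half thickness.
- P5: Blue flat L-shaped corner plate, 14 mm thick: two arms 100 mm long (outside) and 40 mm wide, along +x and +y from the heel (outside corner) at (-50, -50) mm. Origin: centre of its 100 x 100 mm outline at half thickness (in the open notch, inner corner at (-10, -10) mm). Centre of mass (-11, -11) mm, 0.17 to 0.34 kg. Either face may be up. Lies on the pad from the start, or is absent.
- P5_heel (a point): The heel (outside corner) of plate P5, at half thickness.
- dish: Bystander: clear plastic dish, 90 mm across, 32 mm high, on the table beyond the board or pad. Origin: centre of its underside.
- spanner: Bystander: steel spanner 180 mm long, lying on the table beyond the bin. Origin: on its underside at mid-length.
- tin: Bystander: steel tin 72 mm across, 90 mm high, standing on the table beyond the board or pad. Origin: centre of its underside.
Things that resemble listed ones, but are neither listed nor needed, are in the scene too. What is shaped like the R1 but turquoise is not meant.

How it is judged:
On the way:
1. every ring lies flat on the board, P1 to P4 still in the bin (x of R1 in the frame of board between -0.08 and 0.08 m and y of R1 in the frame of board between -0.07 and 0.07 m and z of R1 in the frame of board between 0.01 and 0.022 m and (angle between R1's own z axis and vertical below 0.1 rad or angle between R1's own z axis and vertical above 3.0416 rad) and linear speed of each of R1, R2, R3, R4 below 0.02 m/s and x of R2 in the frame of board between -0.08 and 0.08 m and y of R2 in the frame of board between -0.07 and 0.07 m and z of R2 in the frame of board between 0.01 and 0.022 m and (angle between R2's own z axis and vertical below 0.1 rad or angle between R2's own z axis and vertical above 3.0416 rad) and x of R3 in the frame of board between -0.08 and 0.08 m and y of R3 in the frame of board between -0.07 and 0.07 m and z of R3 in the frame of board between 0.01 and 0.022 m and (angle between R3's own z axis and vertical below 0.1 rad or angle between R3's own z axis and vertical above 3.0416 rad) and x of R4 in the frame of board between -0.08 and 0.08 m and y of R4 in the frame of board between -0.07 and 0.07 m and z of R4 in the frame of board between 0.01 and 0.022 m and (angle between R4's own z axis and vertical below 0.1 rad or angle between R4's own z axis and vertical above 3.0416 rad) and x of P1 in the frame of bin between -0.125 and 0.125 m and y of P1 in the frame of bin between -0.135 and 0.135 m and height (world z) of each of P1, P2, P3, P4 below 0.08 m and x of P2 in the frame of bin between -0.125 and 0.125 m and y of P2 in the frame of bin between -0.135 and 0.135 m and x of P3 in the frame of bin between -0.125 and 0.125 m and y of P3 in the frame of bin between -0.135 and 0.135 m and x of P4 in the frame of bin between -0.125 and 0.125 m and y of P4 in the frame of bin between -0.135 and 0.135 m), for 0.2 s.
At the end, for the whole second after the job is handed in: Rings flat and still on the board, centres within 80 mm (x) and 70 mm (y) of its centre. All plates flat and still in one pile on the pad, centres within 15 mm of its centre; heels of the 1st, 3rd, 5th from below within 25 mm of pad_red, of the others within 25 mm of pad_plain (x of R1 in the frame of board between -0.08 and 0.08 m and y of R1 in the frame of board between -0.07 and 0.07 m and z of R1 in the frame of board between 0.01 and 0.022 m and (angle between R1's own z axis and vertical below 0.1 rad or angle between R1's own z axis and vertical above 3.0416 rad) and linear speed of each of R1, R2, R3, R4, P1, P2, P3, P4, P5 below 0.02 m/s and x of R2 in the frame of board between -0.08 and 0.08 m and y of R2 in the frame of board between -0.07 and 0.07 m and z of R2 in the frame of board between 0.01 and 0.022 m and (angle between R2's own z axis and vertical below 0.1 rad or angle between R2's own z axis and vertical above 3.0416 rad) and x of R3 in the frame of board between -0.08 and 0.08 m and y of R3 in the frame of board between -0.07 and 0.07 m and z of R3 in the frame of board between 0.01 and 0.022 m and (angle between R3's own z axis and vertical below 0.1 rad or angle between R3's own z axis and vertical above 3.0416 rad) and x of R4 in the frame of board between -0.08 and 0.08 m and y of R4 in the frame of board between -0.07 and 0.07 m and z of R4 in the frame of board between 0.01 and 0.022 m and (angle between R4's own z axis and vertical below 0.1 rad or angle between R4's own z axis and vertical above 3.0416 rad) and horizontal distance between each of P1, P2, P3, P4, P5 and pad below 0.015 m and (angle between P1's own z axis and vertical below 0.1 rad or angle between P1's own z axis and vertical above 3.0416 rad) and ((z of P1 in the frame of pad between 0.022 and 0.032 m and horizontal distance between P1_heel and pad_red below 0.025 m) or (z of P1 in the frame of pad between 0.036 and 0.046 m and horizontal distance between P1_heel and pad_plain below 0.025 m) or (z of P1 in the frame of pad between 0.05 and 0.06 m and horizontal distance between P1_heel and pad_red below 0.025 m) or (z of P1 in the frame of pad between 0.064 and 0.074 m and horizontal distance between P1_heel and pad_plain below 0.025 m) or (z of P1 in the frame of pad between 0.078 and 0.088 m and horizontal distance between P1_heel and pad_red below 0.025 m)) and (angle between P2's own z axis and vertical below 0.1 rad or angle between P2's own z axis and vertical above 3.0416 rad) and ((z of P2 in the frame of pad between 0.022 and 0.032 m and horizontal distance between P2_heel and pad_red below 0.025 m) or (z of P2 in the frame of pad between 0.036 and 0.046 m and horizontal distance between P2_heel and pad_plain below 0.025 m) or (z of P2 in the frame of pad between 0.05 and 0.06 m and horizontal distance between P2_heel and pad_red below 0.025 m) or (z of P2 in the frame of pad between 0.064 and 0.074 m and horizontal distance between P2_heel and pad_plain below 0.025 m) or (z of P2 in the frame of pad between 0.078 and 0.088 m and horizontal distance between P2_heel and pad_red below 0.025 m)) and (angle between P3's own z axis and vertical below 0.1 rad or angle between P3's own z axis and vertical above 3.0416 rad) and ((z of P3 in the frame of pad between 0.022 and 0.032 m and horizontal distance between P3_heel and pad_red below 0.025 m) or (z of P3 in the frame of pad between 0.036 and 0.046 m and horizontal distance between P3_heel and pad_plain below 0.025 m) or (z of P3 in the frame of pad between 0.05 and 0.06 m and horizontal distance between P3_heel and pad_red below 0.025 m) or (z of P3 in the frame of pad between 0.064 and 0.074 m and horizontal distance between P3_heel and pad_plain below 0.025 m) or (z of P3 in the frame of pad between 0.078 and 0.088 m and horizontal distance between P3_heel and pad_red below 0.025 m)) and (angle between P4's own z axis and vertical below 0.1 rad or angle between P4's own z axis and vertical above 3.0416 rad) and ((z of P4 in the frame of pad between 0.022 and 0.032 m and horizontal distance between P4_heel and pad_red below 0.025 m) or (z of P4 in the frame of pad between 0.036 and 0.046 m and horizontal distance between P4_heel and pad_plain below 0.025 m) or (z of P4 in the frame of pad between 0.05 and 0.06 m and horizontal distance between P4_heel and pad_red below 0.025 m) or (z of P4 in the frame of pad between 0.064 and 0.074 m and horizontal distance between P4_heel and pad_plain below 0.025 m) or (z of P4 in the frame of pad between 0.078 and 0.088 m and horizontal distance between P4_heel and pad_red below 0.025 m)) and (angle between P5's own z axis and vertical below 0.1 rad or angle between P5's own z axis and vertical above 3.0416 rad) and ((z of P5 in the frame of pad between 0.022 and 0.032 m and horizontal distance between P5_heel and pad_red below 0.025 m) or (z of P5 in the frame of pad between 0.036 and 0.046 m and horizontal distance between P5_heel and pad_plain below 0.025 m) or (z of P5 in the frame of pad between 0.05 and 0.06 m and horizontal distance between P5_heel and pad_red below 0.025 m) or (z of P5 in the frame of pad between 0.064 and 0.074 m and horizontal distance between P5_heel and pad_plain below 0.025 m) or (z of P5 in the frame of pad between 0.078 and 0.088 m and horizontal distance between P5_heel and pad_red below 0.025 m))); the robot touches nothing.
It fails at once if the dish is shifted more than 30 mm (distance of dish from where it was at the start of the episode above 0.03 m).
It fails at once if the spanner is shifted more than 30 mm (distance of spanner from where it was at the start of the episode above 0.03 m).
It fails at once if the tin is shifted more than 30 mm (distance of tin from where it was at the start of the episode above 0.03 m).
Of R3, R4, P5 only 1 to 3 are there at a start; the rules pass over those that are not, and their reading is None.
At some moment in a run one of R1, R2, R3, R4 may be knocked a few centimetres aside while the robot is not near it.
Once in a run the grip may slacken for a moment while it holds something.
It also fails if it takes over 210 s, if anything falls off the work surface, if the arm or the gripper's body presses on something with over 40 N, if the wrist force passes 120 N, or if a joint passes its speed limit or range.

ROBOT

A 6-joint arm with a two-finger parallel gripper is mounted at the origin on the work surface. World frame = base frame: x ahead of the robot, y to its left, z up, the work surface at z = 0. Lengths are in m, angles in rad, forces in N, time in s.
With the tool pointing down it reaches from about 0.375 to 0.975 m from the base axis. Payload 3.8 kg.
Tool frame: the origin (TCP) lies midway between the tips of the shut fingers; the grasp point (between the pads) lies 19 mm behind it; z points along the fingers, y is the direction in which the jaws open and shut (so a half turn about z gives the same grasp; the last joint's range is limited). The gripper opens to 85 mm and grips with 20 to 120 N. Pads are 22 mm wide; open, the fingers measure 114 mm over their backs; the gripper's body (76 mm by 85 mm) begins 54 mm behind the grasp point. The pads swing forward as they close: fully open they stand 13 mm farther back than shut.
Start: joints at [-1.183, 0.264, 1.604, -0, 1.274, -0.037], TCP at [0.278, -0.615, 0.231] pointing down, gripper open.
Joint ranges: [-2.63, 2.63], [-0.94, 2.18], [0.31, 2.57], [-1.31, 4.45], [0, 2.66], [-2.55, 2.55]. Speed limits (rad/s): [2.57, 2.57, 3.14, 3.14, 3.14, 3.14].

INTERFACE

Orientations are given as a rotation vector (axis times angle).
In Python, from workcell import bot gives the robot as it stands.
- The arm moves only by the tool drive_tool, never from a script. Its argument "deltas" is a list of rows, each an object with "hand": the opening, from 0 (shut) to 1 (fully open); "offset": the shift along the world's x, y, z in cm, a list of three; "angular": the turn, a rotation vector about the world's x, y, z in degrees, a list of three. A call has 1 to 8 rows; each row is the pose to reach, as a shift and turn from the pose commanded when the call began; what a row does not reach only later rows make up. A row lasts 1/8 s, in which the tool goes at most 62.5 mm and 10.7 degrees, less where a joint would pass 70% of its speed; a pose out of reach is approached as far as the arm can. A call with a gripper value outside its range is refused whole. The fingers move at their own pace and stop on an object; "force" is the grip in N (left out, the last holds). Time passes only in rows, so rows that repeat a pose let the fingers close. It gives the time, the measured TCP pose, the force and the opening at its end, in the units of the state.
- bot.read_state(): the state, without advancing time (a new reading comes with each control period).
- bot.read_camera(name): name is "scene" or "top" or "wrist"; returns a dict with "frame" (384x512x3 uint8, blue, green, red), "mtx" (3x3 intrinsics, pixels), "R" (3x3) and "t" (3): a world point X has camera coordinates R X + t. Camera axes: x right, y down, z forward; pixel columns grow to the right and rows downward; lengths in m; the calibration is good to about 2 mm. A picture is of the moment at which its call begins. There is no depth.
- bot.finish_job(): hands the job in, once; it reports no verdict.
The state is a dict: "time": time; "q": joint angles; "joint_vel": joint speeds; "joint_torque": joint torques, N m; "tool_pos": TCP position; "tcp_rot": TCP orientation; "wrist_force": force on the tool from outside, world axes, zero at the start; "torque": the same for the moment, N m; "width": opening from 0.0 (shut) to 1.0 (fully open).
Only numpy, scipy, OpenCV 4.12 (cv2) and the standard library are available. Lean on these libraries where they do the work, as an engineer would, in place of code of your own. Each camera call takes 0.05 s, during which the arm holds its last target. There are 200 camera calls.

## Working session

There is one attempt and no reset: what is moved stays moved. The work goes in short steps, Python scripts to look and compute and a tool call to move; the robot and the scene stay as the last step left them, time stands still between calls to the robot, and variables do not carry over. Pictures are saved under pics/ and viewed, about 12 in all and at most 16, crops included, and the job is handed in when it is done.

Besides the shell and the picture viewer there is one more tool, called after "Request:" by a JSON object that holds its "name" and its "arguments", one argument or row to a line. drive_tool: Moves the arm, as the interface text tells. Its arguments: {"type":"object","properties":{"deltas":{"type":"array"},"force":{"type":"number"}},"required":["deltas"]}

```bash
ls; mkdir -p pics
python3 - <<'E'
from workcell import bot
import cv2,numpy as np
s=bot.read_state();print(s['time'],s['tool_pos'],s['tcp_rot'],s['width'],s['wrist_force'])
for n in['scene','top']:
    c=bot.read_camera(n);cv2.imwrite(f'pics/{n}0.png',c['frame']);print(n,c['mtx'].tolist(),c['R'].round(4).tolist(),c['t'].round(4).tolist())
E
```

```text
pics
0.0 [ 0.27791707 -0.61432228  0.229931  ] [-3.06876920e+00 -6.61834373e-01  5.97375124e-04] 0.9972057356948258 [-0.67929904  0.02717728 -0.28899921]
scene [[405.159176560069, 0.0, 257.6314941381316], [0.0, 405.159176560069, 193.3068304063324], [0.0, 0.0, 1.0]] [[0.0175, 0.9998, -0.0075], [0.5513, -0.0159, -0.8341], [-0.8341, 0.0104, -0.5515]] [0.001, -0.238, 1.4854]
top [[491.5314232317794, 0.0, 255.69759531061132], [0.0, 491.5314232317794, 190.78051334596756], [0.0, 0.0, 1.0]] [[0.0571, -0.9984, -0.001], [-0.9764, -0.0556, -0.2087], [0.2083, 0.0129, -0.978]] [-0.0344, 0.5667, 1.1221]
```

View pics/scene0.png

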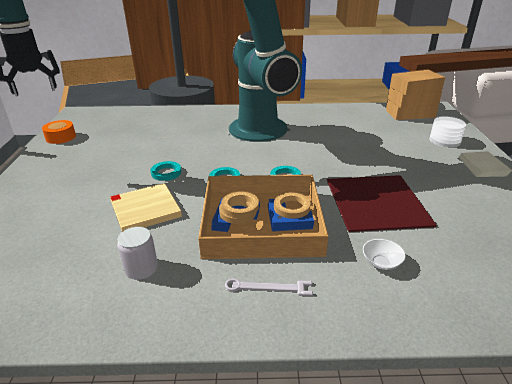

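View pics/top0.png

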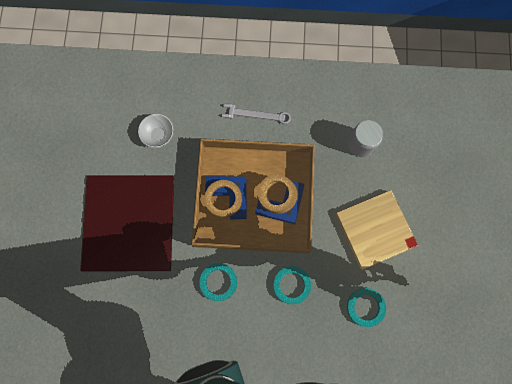

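The top view shows the bin at about (254,195), with blue plates under pale rings at (222,197) and (277,194); the second looks like a stack. The maroon board is at (128,223). The pad at (376,229) is empty, with its red corner at (411,242). Things that could be taken for the rings are the turquoise rings at (218,282), (292,285) and (366,307). I choose the pale rings in the bin and will check them in a crop.

```bash
cat > h.py <<'E'
from workcell import bot
import cv2,numpy as np
from scipy.spatial.transform import Rotation as Ro
def ray(c,uv,z):
    uv=np.atleast_2d(np.array(uv,float)); d=(np.c_[uv,np.ones(len(uv))]@np.linalg.inv(c['mtx']).T)@c['R']
    o=-c['R'].T@c['t']; return o+d*((z-o[2])/d[:,2])[:,None]
def proj(c,X):
    p=(np.atleast_2d(X)@c['R'].T+c['t'])@c['mtx'].T; return p[:,:2]/p[:,2:]
def mask(c,lo,hi):
    return cv2.inRange(cv2.cvtColor(c['frame'],cv2.COLOR_BGR2HSV),np.array(lo),np.array(hi))
def rects(m,amin=150):
    cs,_=cv2.findContours(m,cv2.RETR_EXTERNAL,cv2.CHAIN_APPROX_NONE)
    return [k for k in cs if cv2.contourArea(k)>amin]
def yaw(): # jaw (tool y) direction and tool x in the world, degrees
    s=bot.read_state(); M=Ro.from_rotvec(s['tcp_rot']).as_matrix()
    return s,np.degrees(np.arctan2(M[1,1],M[0,1])),M
E
python3 - <<'E'
from h import *
c=bot.read_camera('top'); f=c['frame']
cv2.imwrite('pics/crop1.png',cv2.resize(f[130:260,180:330],None,fx=5,fy=4.6,interpolation=cv2.INTER_CUBIC))
hsv=cv2.cvtColor(f,cv2.COLOR_BGR2HSV)
for n,(u,v) in dict(board=(128,223),pad=(370,225),red=(411,242),ringL=(210,197),ringR=(264,183),binfl=(250,165),wall=(198,190),blue=(238,185),blue2=(290,214),shadow=(340,280)).items(): print(n,hsv[v,u])
def box(k,z):
    w=ray(c,k[:,0,:],z); r=cv2.minAreaRect((w[:,:2]*1000).astype(np.float32)); return r
for n,lo,hi,z in [('board',(0,80,20),(12,255,90),.008),('board2',(165,80,20),(180,255,90),.008),('pad',(14,40,140),(30,160,255),.02),('red',(0,170,120),(8,255,255),.02),('blue',(105,150,40),(125,255,255),.04)]:
    for k in rects(mask(c,lo,hi),40):
        print(n,cv2.contourArea(k),k[:,0].mean(0).round(),box(k,z))
s,a,M=yaw();print(a,M.round(3).tolist())
E
```

```text
board [  0 157  65]
pad [ 20 108 211]
red [  3 189 144]
ringL [ 18 134 187]
ringR [ 18 131 171]
binfl [ 17 139 161]
wall [ 16 143 160]
blue [53 18 56]
blue2 [106  51  75]
shadow [50 23 68]
board 6479.0 [121. 223.] ((482.4844970703125, 310.981201171875), (237.6392059326172, 220.2886962890625), 3.5040576457977295)
board2 3724.5 [132. 231.] ((481.35943603515625, 310.5862731933594), (234.69094848632812, 218.5316925048828), 3.5077524185180664)
board2 438.5 [109. 184.] ((563.7406616210938, 369.3428649902344), (64.36935424804688, 111.2263412475586), 3.2582743167877197)
pad 153.0 [203. 234.] ((462.4392395019531, 122.5121078491211), (30.189208984375, 54.598236083984375), 12.280387878417969)
pad 268.5 [270. 224.] ((493.04266357421875, -39.5771598815918), (68.9006576538086, 32.36137771606445), 79.06517028808594)
pad 3483.0 [376. 229.] ((498.216796875, -303.03729248046875), (150.74462890625, 149.30307006835938), 25.859130859375)
pad 1016.0 [221. 198.] ((553.7122192382812, 79.02984619140625), (91.46394348144531, 90.59383392333984), 52.61551284790039)
pad 3367.5 [235. 180.] ((587.4370727539062, 21
[... 210 characters left out ...]
 [411. 242.] ((470.7420654296875, -385.2240295410156), (21.699914932250977, 21.224397659301758), 26.629077911376953)
blue 229.0 [279. 213.] ((536.0615844726562, -56.24128723144531), (98.20746612548828, 62.34162139892578), 81.14677429199219)
blue 130.5 [226. 195.] ((557.0794067382812, 71.25701141357422), (53.353031158447266, 36.36073303222656), 56.21389389038086)
blue 255.5 [232. 193.] ((551.4560546875, 72.08793640136719), (101.94976043701172, 98.19403076171875), 3.2631900310516357)
blue 3419.5 [329.   5.] ((1073.642333984375, -155.30133056640625), (55.9477424621582, 996.9542846679688), 3.2354776859283447)
-65.6592372002523 [[0.911, 0.412, -0.001], [0.412, -0.911, 0.002], [0.0, -0.002, -1.0]]
```

View pics/crop1.png

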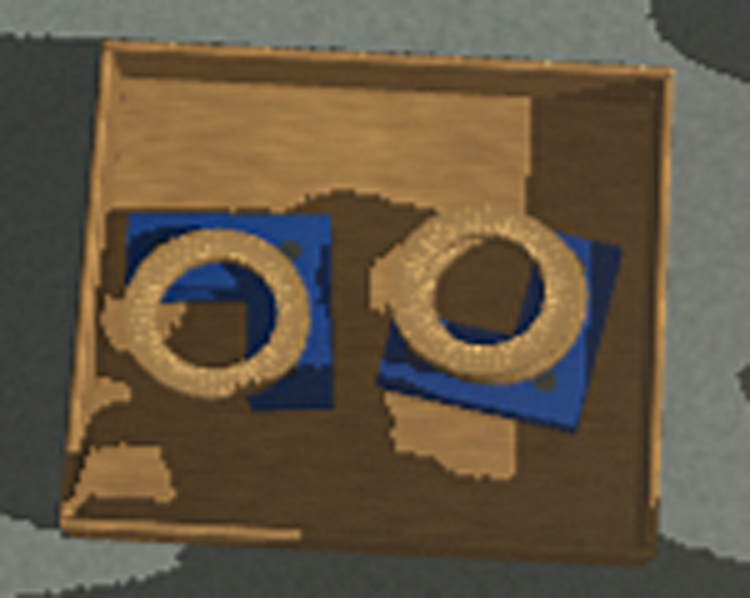

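The crop shows one ring visible on the left heap, centre about px (223.6,198), and two slightly offset rings on the right heap, with the top one at about (279,193.7). The pale rings confirm the choice. I'll move the arm over the bin for a wrist view.

Request:
{"name": "drive_tool", "arguments": {
  "deltas": [
    {"hand":1,"offset":[24,61,10],"angular":[0,0,69]},
    {"hand":1,"offset":[24,61,10],"angular":[0,0,69]},
    {"hand":1,"offset":[24,61,10],"angular":[0,0,69]},
    {"hand":1,"offset":[24,61,10],"angular":[0,0,69]},
    {"hand":1,"offset":[24,61,10],"angular":[0,0,69]},
    {"hand":1,"offset":[24,61,10],"angular":[0,0,69]},
    {"hand":1,"offset":[24,61,10],"angular":[0,0,69]},
    {"hand":1,"offset":[24,61,10],"angular":[0,0,69]}
  ]
}}

```text
time: 1.15
tool_pos: [0.4594, -0.1531, 0.3069]
tcp_rot: [2.155, 2.285, 0.0]
wrist_force: [0.9, -0.5, 1.0]
width: 1.0
```

Run:
```python
from h import *
s,a,M=yaw();print(s['time'],s['tool_pos'],a,s['q'])
c=bot.read_camera('wrist'); cv2.imwrite('pics/w1.png',c['frame'])
print(c['mtx'].tolist()); o=-c['R'].T@c['t']; print('cam in tool',M.T@(o-s['tool_pos']),'cam axes in tool',(c['R']@M).round(3).tolist())
t=bot.read_camera('top')
print('bin',ray(t,[(201,139.1),(314.4,145.2),(192.4,245.7),(311,252.2)],.06).round(3).tolist())
print(ray(t,[(223.6,198)],.05),ray(t,[(279.4,193.7)],.066))
```

```text
1.15 [ 0.45936634 -0.15309027  0.30690958] 3.359332082256106 [-3.73151161e-01 -1.43368406e-01  1.89630879e+00  2.22842601e-05
  1.38825869e+00 -4.31786581e-01]
[[291.75537723999713, 0.0, 254.95210013157669], [0.0, 291.75537723999713, 192.0286958708447], [0.0, 0.0, 1.0]]
cam in tool [ 0.0727403  -0.00093201 -0.14154747] cam axes in tool [[0.001, 1.0, 0.0], [-0.958, 0.001, -0.288], [-0.288, -0.0, 0.958]]
bin [[0.69, 0.14, 0.06], [0.69, -0.139, 0.06], [0.428, 0.139, 0.06], [0.428, -0.14, 0.06]]
[[0.5476341  0.07450963 0.05      ]] [[ 0.56255575 -0.05907391  0.066     ]]
```

View pics/w1.png

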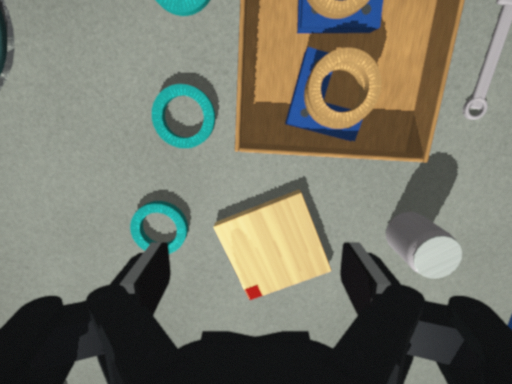

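The wrist view shows the right heap with two stacked rings near (345,87), the pad at (272,245) and turquoise decoys on the left. I'll move over the right heap for a closer look.

Request:
{"name": "drive_tool", "arguments": {
  "deltas": [
    {"hand":0.5,"offset":[14,9,-7],"angular":[0,0,0]},
    {"hand":0.5,"offset":[14,9,-7],"angular":[0,0,0]},
    {"hand":0.5,"offset":[14,9,-7],"angular":[0,0,0]},
    {"hand":0.5,"offset":[14,9,-7],"angular":[0,0,0]},
    {"hand":0.5,"offset":[14,9,-7],"angular":[0,0,0]},
    {"hand":0.5,"offset":[14,9,-7],"angular":[0,0,0]}
  ]
}}

```text
time: 2.0
tool_pos: [0.5987, -0.0663, 0.2378]
tcp_rot: [2.156, 2.283, 0.001]
wrist_force: [0.5, -0.3, -0.3]
width: 0.499
```

Run:
```python
from h import *
s,a,M=yaw();print(s['time'],s['tool_pos'],a,s['width'],s['wrist_force'])
c=bot.read_camera('wrist'); cv2.imwrite('pics/w2.png',c['frame'])
np.savez('c2.npz',**c)
```

```text
2.0 [ 0.59871829 -0.0662879   0.23779642] 3.26195037733755 0.49909359288004695 [ 0.50478677 -0.27622902 -0.28176652]
```

View pics/w2.png

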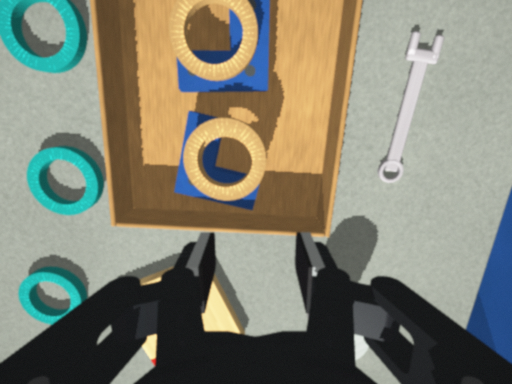

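The wrist view shows the right heap's top ring at about (224,159) and the left heap's ring at about (216,38). The plates lie under each.

Run:
```python
from h import *
c=dict(np.load('c2.npz')); f=c['frame']; hsv=cv2.cvtColor(f,cv2.COLOR_BGR2HSV)
for p in [(190,165),(224,122),(260,159),(180,40),(216,72),(150,100),(160,190),(230,150),(250,150)]: print(p,hsv[p[1],p[0]])
m=cv2.inRange(hsv,(12,40,185),(28,135,255))
cv2.imwrite('pics/m2.png',m)
for k in rects(m,500):
    for z in(.05,.066):
        w=ray(c,k[:,0],z)[:,:2]*1000; (x,y),r=cv2.minEnclosingCircle(w.astype(np.float32)); print(k[:,0].mean(0),z,x,y,2*r,cv2.minAreaRect(w.astype(np.float32)))
```

```text
(190, 165) [ 20 117 231]
(224, 122) [ 18 122 225]
(260, 159) [ 21 110 239]
(180, 40) [ 20 116 233]
(216, 72) [ 19 119 229]
(150, 100) [ 18 133 217]
(160, 190) [ 16 137 119]
(230, 150) [ 17 134 118]
(250, 150) [ 21 113 238]
[217.93984962 312.66917293] 0.05 566.3218994140625 -258.3665466308594 86.2700424194336 ((552.0095825195312, -265.40069580078125), (43.697235107421875, 85.7308349609375), 26.043466567993164)
[217.93984962 312.66917293] 0.066 567.640869140625 -245.50253295898438 82.07820892333984 ((554.0241088867188, -252.1949920654297), (41.5738525390625, 81.56499481201172), 26.04343032836914)
[341.7826087  123.65019763] 0.05 687.053955078125 -17.82543182373047 256.6197509765625 ((691.1206665039062, -18.081298828125), (256.55450439453125, 20.9853572845459), 86.39981079101562)
[341.7826087  123.65019763] 0.066 682.50634765625 -16.649967193603516 244.15000915527344 ((686.375244140625, -16.893402099609375), (244.087890625, 19.96562385559082), 86.39981842041016)
[275.60893855 107.29888268] 0.05 604.28369140625 7.107349395751953 245.71739196777344 ((595.50439453125, 2.7119293212890625), 
[... 314 characters left out ...]
78808594 200.9437255859375 ((529.8980102539062, 19.05998992919922), (123.0038833618164, 169.1556854248047), 0.19467486441135406)
[181.58434783  69.59304348] 0.066 528.333984375 18.620426177978516 191.17942810058594 ((532.9868774414062, 18.443130493164062), (117.02687072753906, 160.9360809326172), 0.19466742873191833)
[147.0695122  164.21585366] 0.05 538.1640014648438 -25.37983512878418 328.7252502441406 ((479.11822509765625, -80.47035217285156), (166.3346405029297, 328.7237243652344), 43.01569366455078)
[147.0695122  164.21585366] 0.066 540.8511962890625 -23.8372745513916 312.75189208984375 ((484.6745910644531, -76.25083923339844), (158.2520751953125, 312.75030517578125), 43.015682220458984)
```

View pics/m2.png

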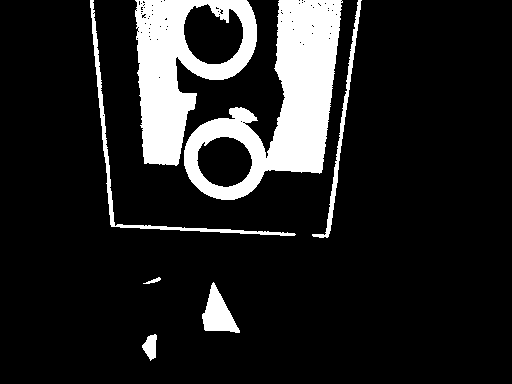

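The mask gives the right ring outline x 184–267, y 118–200, and the left ring x 176–257 with its bottom at y 80.

Run:
```python
from h import *
c=dict(np.load('c2.npz'))
for z in(.05,.066):
    print(z,ray(c,[(184,159),(267,159),(225,118),(225,200),(225.5,159)],z)[:,:2].round(4).tolist())
    print('  L',ray(c,[(176,37),(257,37),(216,80),(216.5,37)],z)[:,:2].round(4).tolist())
```

```text
0.05 [[0.5165, -0.058], [0.6109, -0.0526], [0.5618, -0.01], [0.5645, -0.1046], [0.5637, -0.0553]]
  L [[0.5099, 0.067], [0.592, 0.0717], [0.5512, 0.0284], [0.551, 0.0693]]
0.066 [[0.5202, -0.0549], [0.6101, -0.0497], [0.5634, -0.0092], [0.5659, -0.0992], [0.5651, -0.0523]]
  L [[0.5139, 0.064], [0.5921, 0.0686], [0.5533, 0.0273], [0.553, 0.0663]]
```

Three rings are present: two stacked on the right heap (top one at about (0.565,-0.055), z 0.066) and one on the left. I'll pinch the +x wall of the top right ring.

Request:
{"name": "drive_tool", "arguments": {
  "deltas": [
    {"hand":0.42,"offset":[0.4,1.3,-5],"angular":[0,0,0]},
    {"hand":0.42,"offset":[0.4,1.3,-10],"angular":[0,0,0]},
    {"hand":0.42,"offset":[0.4,1.3,-14],"angular":[0,0,0]},
    {"hand":0.42,"offset":[0.4,1.3,-16.5],"angular":[0,0,0]},
    {"hand":0.42,"offset":[0.4,1.3,-18],"angular":[0,0,0]},
    {"hand":0.42,"offset":[0.4,1.3,-18.4],"angular":[0,0,0]},
    {"hand":0.42,"offset":[0.4,1.3,-18.4],"angular":[0,0,0]},
    {"hand":0.42,"offset":[0.4,1.3,-18.4],"angular":[0,0,0]}
  ],
  "force": 50
}}

```text
time: 3.05
tool_pos: [0.6044, -0.0523, 0.0543]
tcp_rot: [2.154, 2.284, 0.002]
wrist_force: [-0.3, -0.1, 0.9]
width: 0.42
```

Request:
{"name": "drive_tool", "arguments": {
  "deltas": [
    {"hand":0,"offset":[0,0,0],"angular":[0,0,0]},
    {"hand":0,"offset":[0,0,0],"angular":[0,0,0]},
    {"hand":0,"offset":[0,0,0],"angular":[0,0,0]},
    {"hand":0,"offset":[0,0,0],"angular":[0,0,0]},
    {"hand":0,"offset":[0,0,0],"angular":[0,0,0]}
  ]
}}

```text
time: 3.68
tool_pos: [0.604, -0.052, 0.0536]
tcp_rot: [2.155, 2.284, 0.002]
wrist_force: [-0.4, 1.9, 6.4]
width: 0.171
```

Request:
{"name": "drive_tool", "arguments": {
  "deltas": [
    {"hand":0,"offset":[0,0,4],"angular":[0,0,0]},
    {"hand":0,"offset":[0,0,10],"angular":[0,0,0]},
    {"hand":0,"offset":[-2.6,42.4,10],"angular":[0,0,0]},
    {"hand":0,"offset":[-2.6,42.4,10],"angular":[0,0,0]},
    {"hand":0,"offset":[-2.6,42.4,10],"angular":[0,0,0]},
    {"hand":0,"offset":[-2.6,42.4,10],"angular":[0,0,0]},
    {"hand":0,"offset":[-2.6,42.4,10],"angular":[0,0,0]},
    {"hand":0,"offset":[-2.6,42.4,10],"angular":[0,0,0]}
  ]
}}

```text
time: 4.68
tool_pos: [0.5794, 0.3239, 0.1518]
tcp_rot: [2.155, 2.285, -0.002]
wrist_force: [-0.2, -0.6, -0.2]
width: 0.173
```

Run:
```python
from h import *
s,a,M=yaw();print(s['time'],s['tool_pos'],a,s['width'],s['wrist_force'])
c=bot.read_camera('wrist'); t=bot.read_camera('top'); 
cv2.imwrite('pics/w3.png',np.hstack([cv2.resize(c['frame'],(400,300)),t['frame'][60:360,60:460]]))
```

```text
4.675 [0.57943882 0.32392485 0.15183913] 3.3550260330666988 0.1728470401039418 [-0.15116553 -0.61188188 -0.21788272]
```

View pics/w3.png

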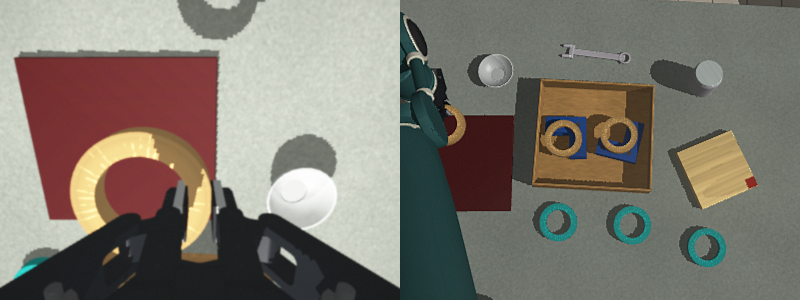

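The picture shows the ring held over the maroon board and the dish clear at right. I'll lower it to the far outer slot and release.

Request:
{"name": "drive_tool", "arguments": {
  "deltas": [
    {"hand":0,"offset":[-0.2,4.8,-2],"angular":[0,0,0]},
    {"hand":0,"offset":[-0.2,4.8,-7],"angular":[0,0,0]},
    {"hand":0,"offset":[-0.2,4.8,-11],"angular":[0,0,0]},
    {"hand":0,"offset":[-0.2,4.8,-13],"angular":[0,0,0]},
    {"hand":0,"offset":[-0.2,4.8,-13.9],"angular":[0,0,0]},
    {"hand":0,"offset":[-0.2,4.8,-13.9],"angular":[0,0,0]},
    {"hand":0.4,"offset":[-0.2,4.8,-13.9],"angular":[0,0,0]},
    {"hand":0.4,"offset":[-0.2,4.8,-13.9],"angular":[0,0,0]}
  ]
}}

```text
time: 5.78
tool_pos: [0.5794, 0.3708, 0.0155]
tcp_rot: [2.155, 2.285, 0.004]
wrist_force: [-1.0, 0.7, -0.4]
width: 0.401
```

Request:
{"name": "drive_tool", "arguments": {
  "deltas": [
    {"hand":0.42,"offset":[0,0,0],"angular":[0,0,0]},
    {"hand":0.42,"offset":[0,0,5],"angular":[0,0,0]},
    {"hand":0.42,"offset":[0,0,14],"angular":[0,0,0]},
    {"hand":0.42,"offset":[2.5,-42,18],"angular":[0,0,0]},
    {"hand":0.42,"offset":[2.5,-42,18],"angular":[0,0,0]},
    {"hand":0.42,"offset":[2.5,-42,18],"angular":[0,0,0]},
    {"hand":0.42,"offset":[2.5,-42,18],"angular":[0,0,0]},
    {"hand":0.42,"offset":[2.5,-42,18],"angular":[0,0,0]}
  ]
}}

```text
time: 6.78
tool_pos: [0.5965, 0.0604, 0.1766]
tcp_rot: [2.155, 2.285, 0.001]
wrist_force: [1.1, -0.2, -0.3]
width: 0.42
```

Run:
```python
from h import *
s,a,M=yaw();print(s['time'],s['tool_pos'],a,s['width'],s['wrist_force'])
c=bot.read_camera('wrist'); np.savez('c3.npz',**c)
cv2.imwrite('pics/w4.png',c['frame'])
```

```text
6.775 [0.59651767 0.06040888 0.17658768] 3.36024768504256 0.42029805792402714 [ 1.1263539  -0.20468014 -0.3138653 ]
```

View pics/w4.png

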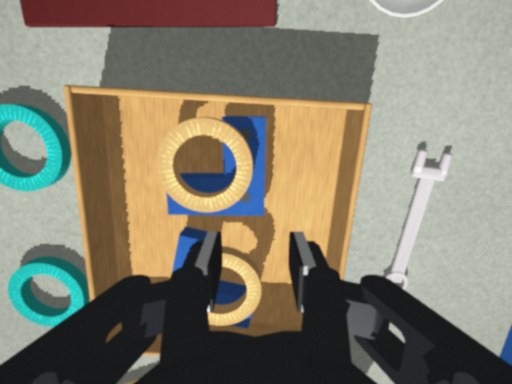

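The left-heap ring spans x 159–254, y 117–212 (centre about (206,165)). The remaining right ring is partly hidden by the fingers at about (225,288).

Run:
```python
from h import *
c=dict(np.load('c3.npz'))
for z in(.05,.066):
    print(z,ray(c,[(159,164),(254,164),(206.5,117),(206.5,212),(206.5,164.5)],z)[:,:2].round(4).tolist())
    print('  R',ray(c,[(261,290)],z)[:,:2].round(4).tolist())
```

```text
0.05 [[0.5052, 0.0745], [0.5937, 0.0797], [0.5489, 0.1196], [0.55, 0.0293], [0.5494, 0.0766]]
  R [[0.6091, -0.0561]]
0.066 [[0.5104, 0.078], [0.5935, 0.0829], [0.5515, 0.1204], [0.5525, 0.0355], [0.5519, 0.08]]
  R [[0.608, -0.0448]]
```

Request:
{"name": "drive_tool", "arguments": {
  "deltas": [
    {"hand":0.42,"offset":[-0.95,1.65,-3],"angular":[0,0,0]},
    {"hand":0.42,"offset":[-0.95,1.65,-8],"angular":[0,0,0]},
    {"hand":0.42,"offset":[-0.95,1.65,-12],"angular":[0,0,0]},
    {"hand":0.42,"offset":[-0.95,1.65,-13.5],"angular":[0,0,0]},
    {"hand":0.42,"offset":[-0.95,1.65,-13.8],"angular":[0,0,0]},
    {"hand":0,"offset":[-0.95,1.65,-13.8],"angular":[0,0,0]},
    {"hand":0,"offset":[-0.95,1.65,-13.8],"angular":[0,0,0]},
    {"hand":0,"offset":[-0.95,1.65,-13.8],"angular":[0,0,0]}
  ]
}}

```text
time: 7.82
tool_pos: [0.5886, 0.0789, 0.0395]
tcp_rot: [2.154, 2.284, 0.004]
wrist_force: [0.5, 1.1, 3.7]
width: 0.17
```

Request:
{"name": "drive_tool", "arguments": {
  "deltas": [
    {"hand":0,"offset":[0,0,0],"angular":[0,0,0]},
    {"hand":0,"offset":[0,0,4],"angular":[0,0,0]},
    {"hand":0,"offset":[0,0,10],"angular":[0,0,0]},
    {"hand":0,"offset":[-0.25,18.5,10],"angular":[0,0,0]},
    {"hand":0,"offset":[-0.25,18.5,10],"angular":[0,0,0]},
    {"hand":0,"offset":[-0.25,18.5,10],"angular":[0,0,0]},
    {"hand":0,"offset":[-0.25,18.5,10],"angular":[0,0,0]}
  ]
}}

```text
time: 8.7
tool_pos: [0.5838, 0.2679, 0.1375]
tcp_rot: [-2.15, -2.29, -0.001]
wrist_force: [-0.4, -0.9, -0.9]
width: 0.171
```

Request:
{"name": "drive_tool", "arguments": {
  "deltas": [
    {"hand":0,"offset":[0,0,-6],"angular":[0,0,0]},
    {"hand":0,"offset":[0,0,-10.5],"angular":[0,0,0]},
    {"hand":0,"offset":[0,0,-12.3],"angular":[0,0,0]},
    {"hand":0,"offset":[0,0,-12.3],"angular":[0,0,0]},
    {"hand":0.4,"offset":[0,0,-12.3],"angular":[0,0,0]},
    {"hand":0.4,"offset":[0,0,-12.3],"angular":[0,0,0]},
    {"hand":0.42,"offset":[0,0,-8],"angular":[0,0,0]},
    {"hand":0.42,"offset":[0,0,-1],"angular":[0,0,0]}
  ]
}}

```text
time: 9.7
tool_pos: [0.5827, 0.2629, 0.1191]
tcp_rot: [-2.154, -2.284, 0.007]
wrist_force: [0.4, -0.3, 0.6]
width: 0.415
```

Request:
{"name": "drive_tool", "arguments": {
  "deltas": [
    {"hand":0.42,"offset":[-5,-29,6],"angular":[0,0,0]},
    {"hand":0.42,"offset":[-5,-29,6],"angular":[0,0,0]},
    {"hand":0.42,"offset":[-5,-29,6],"angular":[0,0,0]},
    {"hand":0.42,"offset":[-5,-29,6],"angular":[0,0,0]},
    {"hand":0.42,"offset":[-5,-29,6],"angular":[0,0,0]},
    {"hand":0.42,"offset":[-5,-29,6],"angular":[0,0,0]}
  ]
}}

```text
time: 10.45
tool_pos: [0.535, -0.0294, 0.1822]
tcp_rot: [2.159, 2.278, 0.002]
wrist_force: [0.5, -0.2, -0.5]
width: 0.421
```

Run:
```python
from h import *
s,a,M=yaw();print(s['time'],s['tool_pos'],a,s['width'],s['wrist_force'])
c=bot.read_camera('wrist'); np.savez('c4.npz',**c)
t=bot.read_camera('top'); np.savez('t4.npz',**t)
cv2.imwrite('pics/w5.png',np.hstack([c['frame'][:,60:410],cv2.resize(t['frame'][110:302,60:285],(450,384))]))
```

```text
10.45 [ 0.53499167 -0.02944074  0.18215926] 3.0622972190361706 0.42079940147039835 [ 0.47533197 -0.18532399 -0.52150635]
```

View pics/w5.png

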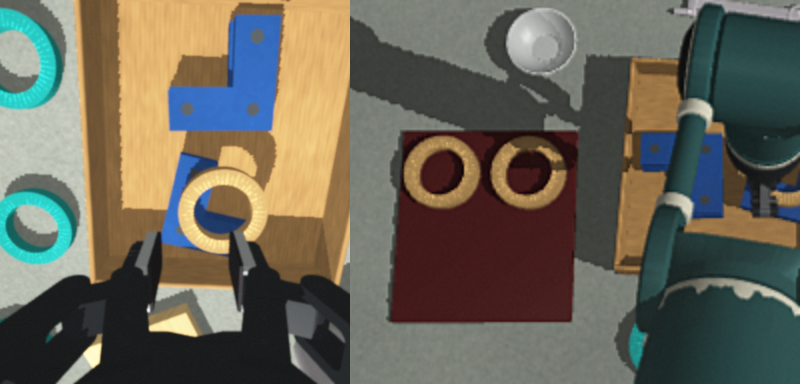

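Two rings lie on the board. The remaining right ring is centred at about wrist px (283,211), and the left-heap plates are uncovered.

Run:
```python
from h import *
c=dict(np.load('c4.npz'));t=dict(np.load('t4.npz'))
print(ray(c,[(238,211),(328,211),(283,167),(283,255),(283,211)],.05)[:,:2].round(4).tolist())
w=ray(t,[(60+91/2,110+172/2),(60+177.5/2,110+172/2)],.024)
p=w[:,:2]-[.482,.311]; a=np.radians(3.5); Rm=np.array([[np.cos(a),-np.sin(a)],[np.sin(a),np.cos(a)]])
print(w.round(4).tolist(),(p@Rm).round(4).tolist())
print(bot.read_state()['tool_pos'])
```

```text
[[0.5191, -0.0598], [0.609, -0.055], [0.5604, -0.0127], [0.5681, -0.1064], [0.564, -0.0574]]
[[0.5411, 0.3686, 0.024], [0.5472, 0.2618, 0.024]] [[0.0625, 0.0539], [0.062, -0.0531]]
[ 0.53478326 -0.02652751  0.18084919]
```

Request:
{"name": "drive_tool", "arguments": {
  "deltas": [
    {"hand":0.42,"offset":[-0.8,-3.3,-3],"angular":[0,0,0]},
    {"hand":0.42,"offset":[-0.8,-3.3,-8],"angular":[0,0,0]},
    {"hand":0.42,"offset":[-0.8,-3.3,-12],"angular":[0,0,0]},
    {"hand":0.42,"offset":[-0.8,-3.3,-13.8],"angular":[0,0,0]},
    {"hand":0.42,"offset":[-0.8,-3.3,-14.2],"angular":[0,0,0]},
    {"hand":0,"offset":[-0.8,-3.3,-14.2],"angular":[0,0,0]},
    {"hand":0,"offset":[-0.8,-3.3,-14.2],"angular":[0,0,0]},
    {"hand":0,"offset":[-0.8,-3.3,-14.2],"angular":[0,0,0]}
  ]
}}

```text
time: 11.55
tool_pos: [0.5277, -0.0594, 0.0395]
tcp_rot: [2.155, 2.284, 0.002]
wrist_force: [0.5, -0.2, 2.7]
width: 0.171
```

Request:
{"name": "drive_tool", "arguments": {
  "deltas": [
    {"hand":0,"offset":[0,0,0],"angular":[0,0,0]},
    {"hand":0,"offset":[0,0,4],"angular":[0,0,0]},
    {"hand":0,"offset":[0,0,10],"angular":[0,0,0]},
    {"hand":0,"offset":[-14.2,36.5,10],"angular":[0,0,0]},
    {"hand":0,"offset":[-14.2,36.5,10],"angular":[0,0,0]},
    {"hand":0,"offset":[-14.2,36.5,10],"angular":[0,0,0]},
    {"hand":0,"offset":[-14.2,36.5,10],"angular":[0,0,0]},
    {"hand":0,"offset":[-14.2,36.5,10],"angular":[0,0,0]}
  ]
}}

```text
time: 12.55
tool_pos: [0.4123, 0.2335, 0.1385]
tcp_rot: [2.156, 2.284, 0.001]
wrist_force: [0.4, 0.0, -1.5]
width: 0.17
```

Remaining: about (-2.8, +7.2, -12.4).

Request:
{"name": "drive_tool", "arguments": {
  "deltas": [
    {"hand":0,"offset":[-2.6,7.2,0],"angular":[0,0,0]},
    {"hand":0,"offset":[-2.6,7.2,-6],"angular":[0,0,0]},
    {"hand":0,"offset":[-2.6,7.2,-10.5],"angular":[0,0,0]},
    {"hand":0,"offset":[-2.6,7.2,-12.2],"angular":[0,0,0]},
    {"hand":0,"offset":[-2.6,7.2,-12.4],"angular":[0,0,0]},
    {"hand":0,"offset":[-2.6,7.2,-12.4],"angular":[0,0,0]},
    {"hand":0.42,"offset":[-2.6,7.2,-12.4],"angular":[0,0,0]},
    {"hand":0.42,"offset":[-2.6,7.2,-12.4],"angular":[0,0,0]}
  ]
}}

```text
time: 13.55
tool_pos: [0.3883, 0.3044, 0.0153]
tcp_rot: [2.156, 2.284, 0.004]
wrist_force: [0.4, -0.5, 1.0]
width: 0.418
```

Request:
{"name": "drive_tool", "arguments": {
  "deltas": [
    {"hand":0.42,"offset":[0,0,5],"angular":[0,0,0]},
    {"hand":0.5,"offset":[0,0,14],"angular":[0,0,0]},
    {"hand":0.7,"offset":[16,-35,24],"angular":[0,0,0]},
    {"hand":0.7,"offset":[16,-35,24],"angular":[0,0,0]},
    {"hand":0.7,"offset":[16,-35,24],"angular":[0,0,0]},
    {"hand":0.7,"offset":[16,-35,24],"angular":[0,0,0]},
    {"hand":0.7,"offset":[16,-35,24],"angular":[0,0,0]},
    {"hand":0.7,"offset":[16,-35,24],"angular":[0,0,0]}
  ]
}}

```text
time: 14.55
tool_pos: [0.5359, -0.0218, 0.2461]
tcp_rot: [2.155, 2.284, 0.002]
wrist_force: [0.8, 0.5, -0.0]
width: 0.7
```

Run:
```python
from h import *
s,a,M=yaw();print(s['time'],s['tool_pos'],a,s['width'],s['wrist_force'])
c=bot.read_camera('wrist'); np.savez('c5.npz',**c)
t=bot.read_camera('top'); np.savez('t5.npz',**t)
cv2.imwrite('pics/w6.png',np.hstack([c['frame'][:,60:410],cv2.resize(t['frame'][110:302,60:285],(450,384))]))
```

```text
14.55 [ 0.53586707 -0.0217511   0.24611401] 3.321450495928604 0.6997180838922231 [ 0.77118421  0.51886118 -0.01504833]
```

View pics/w6.png

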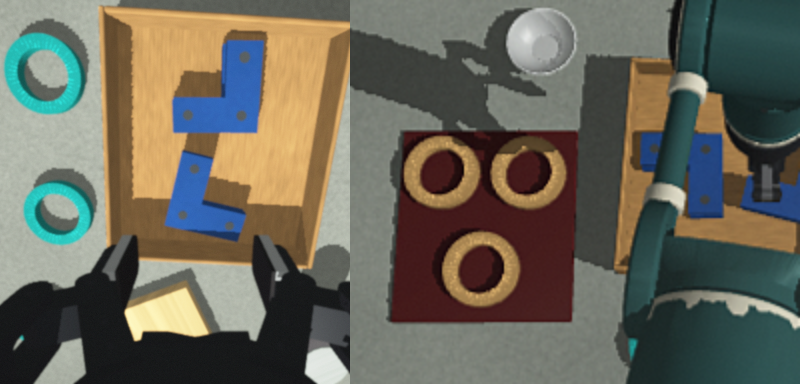

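All three rings lie on the board. The left heap's top plate has its heel at about wrist px (317,131) and the right heap's at about (227,227). I'll measure the plates from blue contours.

```bash
cat >> h.py <<'E'
def plates(c,z,vmin=90,show=True):
    out=[]
    m=mask(c,(105,150,vmin),(125,255,255)); m=cv2.morphologyEx(m,cv2.MORPH_CLOSE,np.ones((7,7)))
    for k in rects(m,800):
        w=(ray(c,k[:,0],z)[:,:2]*1000).astype(np.float32)
        if abs(w[:,1]).max()>420 or w[:,0].max()>750: continue
        r=cv2.minAreaRect(w); b=cv2.boxPoints(r)
        d=[np.linalg.norm(w-p,axis=1).min() for p in b]; i=int(np.argmax(d)); heel=b[(i+2)%4]
        v=np.array(r[0])-heel; th=np.degrees(np.arctan2(v[1],v[0]))-45   # plate x axis direction
        print('centre',np.round(r[0],1),'size',np.round(r[1],1),'heel',heel.round(1),'yaw',round(th,1),'notch',round(max(d),1),'px',k[:,0].min(0),k[:,0].max(0))
        out.append((r[0],th))
    return out
E
python3 - <<'E'
from h import *
c=dict(np.load('c5.npz'))
hsv=cv2.cvtColor(c['frame'],cv2.COLOR_BGR2HSV)
for p in [(305,90),(285,70),(320,120),(240,200),(280,222)]: print(p,hsv[p[1],p[0]])
for v in(60,90,130): plates(c,.034,v)
t=dict(np.load('t5.npz')); w=ray(t,[(60+130.5/2,110+269/2)],.024)[:,:2]-[.482,.311]
a=np.radians(3.5); Rm=np.array([[np.cos(a),-np.sin(a)],[np.sin(a),np.cos(a)]]); print(w@Rm)
E
```

```text
(305, 90) [109 183 184]
(285, 70) [109 185 154]
(320, 120) [ 18 130 217]
(240, 200) [108 186 188]
(280, 222) [108 185 176]
centre [557.7 -61.6] size [99.7 97.8] heel [ 500.6 -101.9] yaw -9.8 notch 57.2 px [226 152] [304 239]
centre [554.1  70.3] size [99.3 96.9] heel [606.5  24.8] yaw 94.1 notch 56.5 px [233  41] [322 131]
centre [557.7 -61.6] size [99.7 97.8] heel [ 500.6 -101.9] yaw -9.8 notch 60.1 px [226 152] [304 239]
centre [554.1  70.3] size [99.3 96.9] heel [606.5  24.8] yaw 94.1 notch 56.5 px [233  41] [322 131]
centre [557.7 -62.3] size [98.9 97.9] heel [ 500.5 -101.8] yaw -10.4 notch 60.1 px [226 152] [304 232]
centre [554.1  70.3] size [99.3 96.9] heel [606.5  24.8] yaw 94.1 notch 56.5 px [233  41] [322 131]
[[-0.05762574 -0.00111265]]
```

Plate measurements:
- **Right heap, top plate (B):** centre (0.558,-0.062), yaw -10°.
- **Left heap, top plate (A):** centre (0.554,0.070), yaw 94°.
- **Pad:** centre (0.498,-0.303), yaw 25.9°.

I'll grip B's y-arm first.

Request:
{"name": "drive_tool", "arguments": {
  "deltas": [
    {"hand":0.68,"offset":[-0.7,-3.1,-5],"angular":[0,0,-10]},
    {"hand":0.68,"offset":[-0.7,-3.1,-10],"angular":[0,0,-13.3]},
    {"hand":0.68,"offset":[-0.7,-3.1,-15],"angular":[0,0,-13.3]},
    {"hand":0.68,"offset":[-0.7,-3.1,-19],"angular":[0,0,-13.3]},
    {"hand":0.68,"offset":[-0.7,-3.1,-21.5],"angular":[0,0,-13.3]},
    {"hand":0.68,"offset":[-0.7,-3.1,-22.4],"angular":[0,0,-13.3]},
    {"hand":0.68,"offset":[-0.7,-3.1,-22.6],"angular":[0,0,-13.3]},
    {"hand":0.68,"offset":[-0.7,-3.1,-22.6],"angular":[0,0,-13.3]}
  ],
  "force": 90
}}

```text
time: 15.65
tool_pos: [0.5293, -0.0507, 0.0199]
tcp_rot: [2.405, 2.019, 0.002]
wrist_force: [-0.4, 0.7, 0.8]
width: 0.681
```

Request:
{"name": "drive_tool", "arguments": {
  "deltas": [
    {"hand":0.2,"offset":[0,0,0],"angular":[0,0,0]},
    {"hand":0.2,"offset":[0,0,0],"angular":[0,0,0]},
    {"hand":0.2,"offset":[0,0,0],"angular":[0,0,0]},
    {"hand":0.2,"offset":[0,0,1],"angular":[0,0,0]}
  ]
}}

```text
time: 16.15
tool_pos: [0.5277, -0.0507, 0.0288]
tcp_rot: [-2.405, -2.02, 0.001]
wrist_force: [-0.8, -0.5, -1.8]
width: 0.44
```

Request:
{"name": "drive_tool", "arguments": {
  "deltas": [
    {"hand":0.2,"offset":[0,0,4],"angular":[0,0,0]},
    {"hand":0.2,"offset":[0,0,10],"angular":[0,0,0]},
    {"hand":0.2,"offset":[-5.9,-26,11],"angular":[0,0,36]},
    {"hand":0.2,"offset":[-5.9,-26,11],"angular":[0,0,36]},
    {"hand":0.2,"offset":[-5.9,-26,11],"angular":[0,0,36]},
    {"hand":0.2,"offset":[-5.9,-26,11],"angular":[0,0,36]},
    {"hand":0.2,"offset":[-5.9,-26,11],"angular":[0,0,36]},
    {"hand":0.2,"offset":[-5.9,-26,11],"angular":[0,0,36]}
  ]
}}

```text
time: 17.15
tool_pos: [0.4684, -0.3133, 0.1392]
tcp_rot: [1.669, 2.661, -0.001]
wrist_force: [-1.0, 0.2, -2.2]
width: 0.44
```

Run:
```python
from h import *
s,a,M=yaw();print(s['time'],s['tool_pos'],a,s['width'],s['wrist_force'])
c=bot.read_camera('wrist'); t=bot.read_camera('top'); np.savez('t6.npz',**t)
plates(t,.02,60); plates(c,.034+.128,60)
s,a,M=yaw();print(s['time'],s['tool_pos'],a)
cv2.imwrite('pics/w7.png',np.hstack([c['frame'][:,60:410],cv2.resize(t['frame'][110:302,195:420],(450,384))]))
```

```text
17.15 [ 0.46841696 -0.31326674  0.13923375] 25.81217541036856 0.44035095483601533 [-1.01244535  0.16998464 -2.15256313]
centre [555.4  72.7] size [104.1  97.6] heel [610.4  27.2] yaw 95.4 notch 58.5 px [206 177] [245 218]
centre [ 467.3 -308.1] size [42.  85.4] heel [ 468.1 -355.7] yaw 46.0 notch 5.4 px [214 169] [304 336]
centre [ 493.9 -182.2] size [32.2 11.6] heel [ 510.1 -187.9] yaw 115.5 notch 10.3 px [436   0] [511  41]
17.25 [ 0.46880433 -0.3105215   0.13863687] 25.96558001007661
```

View pics/w7.png

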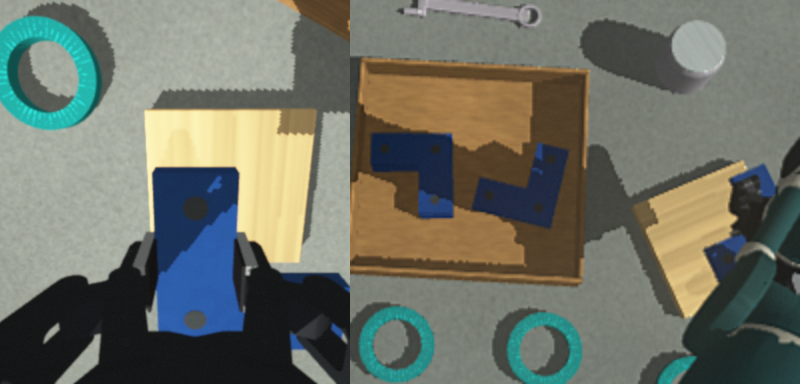

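The plate is held level over the pad. The lower plate of the right heap stayed in the bin, with its heel at top px (296,224). I'll lower and release.

Request:
{"name": "drive_tool", "arguments": {
  "deltas": [
    {"hand":0.2,"offset":[0,0,-5],"angular":[0,0,0]},
    {"hand":0.2,"offset":[0,0,-9.5],"angular":[0,0,0]},
    {"hand":0.2,"offset":[0,0,-11.2],"angular":[0,0,0]},
    {"hand":0.2,"offset":[0,0,-11.7],"angular":[0,0,0]},
    {"hand":0.2,"offset":[0,0,-11.7],"angular":[0,0,0]},
    {"hand":0.2,"offset":[0,0,-11.7],"angular":[0,0,0]},
    {"hand":0.62,"offset":[0,0,-11.7],"angular":[0,0,0]},
    {"hand":0.62,"offset":[0,0,-11.7],"angular":[0,0,0]}
  ]
}}

```text
time: 18.25
tool_pos: [0.4701, -0.3115, 0.0228]
tcp_rot: [1.663, 2.663, -0.0]
wrist_force: [0.1, -0.7, -0.1]
width: 0.625
```

Request:
{"name": "drive_tool", "arguments": {
  "deltas": [
    {"hand":0.65,"offset":[0,0,4],"angular":[0,0,0]},
    {"hand":0.65,"offset":[0,0,14],"angular":[0,0,0]},
    {"hand":0.65,"offset":[4,21,22],"angular":[0,0,-41]},
    {"hand":0.65,"offset":[4,21,22],"angular":[0,0,-41]},
    {"hand":0.65,"offset":[4,21,22],"angular":[0,0,-41]},
    {"hand":0.65,"offset":[4,21,22],"angular":[0,0,-41]},
    {"hand":0.65,"offset":[4,21,22],"angular":[0,0,-41]},
    {"hand":0.65,"offset":[4,21,22],"angular":[0,0,-41]}
  ]
}}

```text
time: 19.25
tool_pos: [0.5091, -0.1009, 0.2418]
tcp_rot: [2.489, 1.916, -0.0]
wrist_force: [-0.5, 0.6, -0.9]
width: 0.653
```

Run:
```python
from h import *
c=bot.read_camera('wrist'); t=bot.read_camera('top'); np.savez('t7.npz',**t); np.savez('c7.npz',**c)
s,a,M=yaw();print(s['time'],s['tool_pos'],a,s['q'].round(2) if hasattr(s['q'],'round') else s['q'])
print('top');plates(t,.034,60); print('wrist .02'); plates(c,.02,60);
```

```text
19.35 [ 0.50839783 -0.10163298  0.24054919] -14.977809012569546 [-0.25 -0.04  1.92 -0.    1.26  0.02]
top
centre [ 500. -302.] size [96.3 99.5] heel [ 478.4 -367.7] yaw 26.8 notch 60.3 px [362 202] [404 253]
centre [552.6  72.6] size [102.5  98.7] heel [606.6  26.2] yaw 94.3 notch 57.6 px [205 177] [245 218]
wrist .02
centre [ 495.8 -313.6] size [ 95.6 107.7] heel [ 475.2 -382.7] yaw 28.4 notch 53.7 px [238 282] [321 333]
centre [557.3 -64.5] size [97.2 97. ] heel [ 500.5 -103.2] yaw -10.7 notch 59.4 px [244  85] [326 167]
centre [556.5  45.2] size [103.   53.1] heel [506.8  15.4] yaw -14.0 notch 14.0 px [216   0] [312  68]
```

The first plate is down at (0.500,-0.302), yaw 26.8°, which is good. Next is the left top plate A, which needs a turn of +112°. I'll grip it with the jaw at -86°.

Request:
{"name": "drive_tool", "arguments": {
  "deltas": [
    {"hand":0.68,"offset":[4,14.2,-9],"angular":[0,0,-71]},
    {"hand":0.68,"offset":[4,14.2,-9],"angular":[0,0,-71]},
    {"hand":0.68,"offset":[4,14.2,-9],"angular":[0,0,-71]},
    {"hand":0.68,"offset":[4,14.2,-9],"angular":[0,0,-71]},
    {"hand":0.68,"offset":[4,14.2,-9],"angular":[0,0,-71]},
    {"hand":0.68,"offset":[4,14.2,-9],"angular":[0,0,-71]},
    {"hand":0.68,"offset":[4,14.2,-9],"angular":[0,0,-71]},
    {"hand":0.68,"offset":[4,14.2,-9],"angular":[0,0,-71]}
  ]
}}

```text
time: 20.35
tool_pos: [0.5486, 0.0398, 0.1503]
tcp_rot: [3.14, 0.11, -0.004]
wrist_force: [0.6, -0.4, 0.8]
width: 0.683
```

Run:
```python
from h import *
c=bot.read_camera('wrist'); np.savez('c8.npz',**c)
s,a,M=yaw();print(s['time'],s['tool_pos'],a,np.round(s['q'],2))
plates(c,.034,60)
```

```text
20.4 [0.54873022 0.03996404 0.15055865] -85.90625112724528 [ 0.03  0.1   1.96 -0.    1.09  1.53]
centre [561.7 -57.7] size [95.1 93. ] heel [507.1 -95.7] yaw -10.2 notch 54.1 px [299 133] [431 236]
centre [555.4  70.1] size [98.4 97.8] heel [607.3  24. ] yaw 93.4 notch 59.9 px [164 121] [277 227]
```

Request:
{"name": "drive_tool", "arguments": {
  "deltas": [
    {"hand":0.68,"offset":[0,0,-5],"angular":[0,0,0]},
    {"hand":0.68,"offset":[0,0,-10],"angular":[0,0,0]},
    {"hand":0.68,"offset":[0,0,-12.5],"angular":[0,0,0]},
    {"hand":0.68,"offset":[0,0,-13],"angular":[0,0,0]},
    {"hand":0.68,"offset":[0,0,-13],"angular":[0,0,0]},
    {"hand":0.2,"offset":[0,0,-13],"angular":[0,0,0]},
    {"hand":0.2,"offset":[0,0,-13],"angular":[0,0,0]},
    {"hand":0.2,"offset":[0,0,-13],"angular":[0,0,0]}
  ]
}}

```text
time: 21.4
tool_pos: [0.5511, 0.0411, 0.024]
tcp_rot: [3.139, 0.111, 0.006]
wrist_force: [-0.7, -0.7, 5.8]
width: 0.432
```

Request:
{"name": "drive_tool", "arguments": {
  "deltas": [
    {"hand":0.2,"offset":[0,0,1],"angular":[0,0,0]},
    {"hand":0.2,"offset":[0,0,5],"angular":[0,0,0]},
    {"hand":0.2,"offset":[0,0,10],"angular":[0,0,0]},
    {"hand":0.2,"offset":[0,0,14],"angular":[0,0,0]},
    {"hand":0.2,"offset":[-2,-20,14],"angular":[0,0,40]},
    {"hand":0.2,"offset":[-2,-20,14],"angular":[0,0,40]},
    {"hand":0.2,"offset":[-2,-20,14],"angular":[0,0,40]},
    {"hand":0.2,"offset":[-2,-20,14],"angular":[0,0,40]}
  ]
}}

```text
time: 22.4
tool_pos: [0.5286, -0.1612, 0.1622]
tcp_rot: [2.909, 1.184, 0.0]
wrist_force: [0.9, 0.3, -2.5]
width: 0.44
```

Request:
{"name": "drive_tool", "arguments": {
  "deltas": [
    {"hand":0.2,"offset":[0,-13.5,0],"angular":[0,0,72]},
    {"hand":0.2,"offset":[0,-13.5,0],"angular":[0,0,72]},
    {"hand":0.2,"offset":[0,-13.5,0],"angular":[0,0,72]},
    {"hand":0.2,"offset":[0,-13.5,0],"angular":[0,0,72]},
    {"hand":0.2,"offset":[0,-13.5,0],"angular":[0,0,72]},
    {"hand":0.2,"offset":[0,-13.5,0],"angular":[0,0,72]},
    {"hand":0.2,"offset":[0,-13.5,-3],"angular":[0,0,72]},
    {"hand":0.2,"offset":[0,-13.5,-6],"angular":[0,0,72]}
  ]
}}

```text
time: 23.4
tool_pos: [0.5296, -0.2939, 0.102]
tcp_rot: [1.661, 2.664, 0.0]
wrist_force: [-0.1, 0.1, -2.3]
width: 0.434
```

Run:
```python
from h import *
c=bot.read_camera('wrist'); c=bot.read_camera('wrist')
s,a,M=yaw();print(s['time'],s['tool_pos'],a,s['width'],s['wrist_force'],np.round(s['q'],2))
t=bot.read_camera('top')
cv2.imwrite('pics/w8.png',np.hstack([c['frame'][:,60:410],cv2.resize(t['frame'][110:302,195:420],(450,384))]))
```

```text
23.5 [ 0.52616121 -0.29175128  0.09790608] 26.0503651193243 0.4381875180611198 [-0.969859   -0.22581044 -2.69593863] [-0.55  0.25  1.88  0.    1.02 -1.  ]
```

View pics/w8.png

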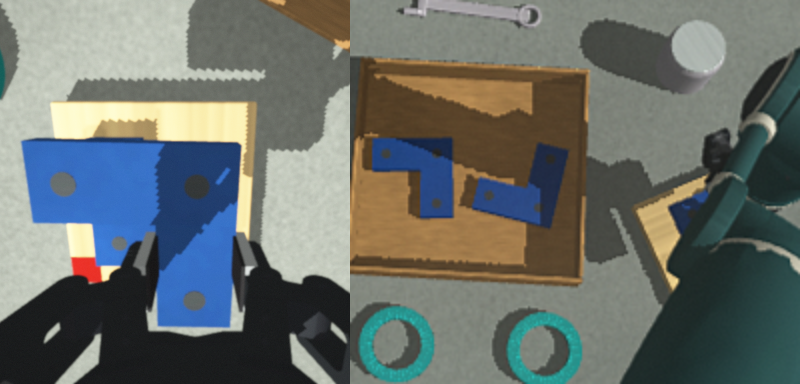

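The plate is held flat with its heel towards the plain corner. The lower plates show in the bin. I'll lower it onto the pile.

Request:
{"name": "drive_tool", "arguments": {
  "deltas": [
    {"hand":0.2,"offset":[0.1,-0.3,-3],"angular":[0,0,0]},
    {"hand":0.2,"offset":[0.1,-0.3,-5.5],"angular":[0,0,0]},
    {"hand":0.2,"offset":[0.1,-0.3,-6.1],"angular":[0,0,0]},
    {"hand":0.2,"offset":[0.1,-0.3,-6.3],"angular":[0,0,0]},
    {"hand":0.2,"offset":[0.1,-0.3,-6.3],"angular":[0,0,0]},
    {"hand":0.2,"offset":[0.1,-0.3,-6.3],"angular":[0,0,0]}
  ]
}}

```text
time: 24.3
tool_pos: [0.5311, -0.2973, 0.0399]
tcp_rot: [1.663, 2.663, -0.0]
wrist_force: [-0.4, 0.7, -2.3]
width: 0.438
```

Request:
{"name": "drive_tool", "arguments": {
  "deltas": [
    {"hand":0.55,"offset":[0,0,0],"angular":[0,0,0]},
    {"hand":0.62,"offset":[0,0,0],"angular":[0,0,0]},
    {"hand":0.62,"offset":[0,0,5],"angular":[0,0,0]},
    {"hand":0.65,"offset":[0,0,11],"angular":[0,0,0]},
    {"hand":0.65,"offset":[-2,19,19],"angular":[0,0,-36]},
    {"hand":0.65,"offset":[-2,19,19],"angular":[0,0,-36]},
    {"hand":0.65,"offset":[-2,19,19],"angular":[0,0,-36]},
    {"hand":0.65,"offset":[-2,19,19],"angular":[0,0,-36]}
  ]
}}

```text
time: 25.3
tool_pos: [0.5107, -0.1043, 0.2311]
tcp_rot: [2.405, 2.018, 0.004]
wrist_force: [0.3, -0.5, -0.5]
width: 0.651
```

Run:
```python
from h import *
c=bot.read_camera('wrist'); t=bot.read_camera('top'); np.savez('t9.npz',**t); np.savez('c9.npz',**c)
s,a,M=yaw();print(s['time'],s['tool_pos'],a,s['width'])
print('top .048');plates(t,.048,60);print('top .02');plates(t,.02,60); print('wrist .02'); plates(c,.02,60);
```

```text
25.4 [ 0.51095798 -0.10488427  0.23078078] -9.809928062381735 0.6494848857018234
top .048
centre [ 500.3 -301.5] size [99.9 99.9] heel [ 474.7 -367.4] yaw 23.8 notch 19.9 px [358 201] [404 253]
centre [547.4  70.3] size [96.2 95.5] heel [598.2  25.4] yaw 93.5 notch 56.6 px [206 179] [245 218]
top .02
centre [ 504.6 -308.3] size [102.3 102.3] heel [ 478.4 -375.8] yaw 23.8 notch 20.4 px [358 201] [404 253]
centre [552.9  72.4] size [98.5 97.8] heel [604.8  26.4] yaw 93.5 notch 58.0 px [206 179] [245 218]
wrist .02
centre [ 499.1 -319.4] size [111.2 120.9] heel [ 524.  -241.1] yaw -152.6 notch 39.8 px [223 268] [320 336]
centre [557.4 -64.7] size [97.1 97.3] heel [ 500.8 -103.6] yaw -10.5 notch 59.0 px [247  83] [328 167]
centre [553.9  42.6] size [97.7 48.6] heel [506.8  15.1] yaw -14.7 notch 9.5 px [224   0] [318  62]
```

The pile is square: combined outline 99.9×99.9 mm at (0.500,-0.3015). The third plate is the lower right one, at (0.557,-0.065), yaw -10.6°.

Request:
{"name": "drive_tool", "arguments": {
  "deltas": [
    {"hand":0.68,"offset":[1.8,5.2,-5],"angular":[0,0,-0.8]},
    {"hand":0.68,"offset":[1.8,5.2,-10],"angular":[0,0,-0.8]},
    {"hand":0.68,"offset":[1.8,5.2,-16],"angular":[0,0,-0.8]},
    {"hand":0.68,"offset":[1.8,5.2,-20],"angular":[0,0,-0.8]},
    {"hand":0.68,"offset":[1.8,5.2,-21.8],"angular":[0,0,-0.8]},
    {"hand":0.68,"offset":[1.8,5.2,-22.2],"angular":[0,0,-0.8]},
    {"hand":0.68,"offset":[1.8,5.2,-22.2],"angular":[0,0,-0.8]},
    {"hand":0.68,"offset":[1.8,5.2,-22.2],"angular":[0,0,-0.8]}
  ]
}}

```text
time: 26.4
tool_pos: [0.5302, -0.0552, 0.0086]
tcp_rot: [2.418, 2.001, 0.004]
wrist_force: [0.2, 0.3, 0.5]
width: 0.68
```

Request:
{"name": "drive_tool", "arguments": {
  "deltas": [
    {"hand":0.2,"offset":[0,0,0],"angular":[0,0,0]},
    {"hand":0.2,"offset":[0,0,0],"angular":[0,0,0]},
    {"hand":0.2,"offset":[0,0,0],"angular":[0,0,0]}
  ]
}}

```text
time: 26.78
tool_pos: [0.5297, -0.055, 0.0087]
tcp_rot: [2.418, 2.002, 0.003]
wrist_force: [-2.2, 0.0, 7.8]
width: 0.44
```

Request:
{"name": "drive_tool", "arguments": {
  "deltas": [
    {"hand":0.2,"offset":[0,0,4],"angular":[0,0,0]},
    {"hand":0.2,"offset":[0,0,10],"angular":[0,0,0]},
    {"hand":0.2,"offset":[0,0,14],"angular":[0,0,0]},
    {"hand":0.2,"offset":[-5.9,-25.6,14],"angular":[0,0,36]},
    {"hand":0.2,"offset":[-5.9,-25.6,14],"angular":[0,0,36]},
    {"hand":0.2,"offset":[-5.9,-25.6,14],"angular":[0,0,36]},
    {"hand":0.2,"offset":[-5.9,-25.6,14],"angular":[0,0,36]},
    {"hand":0.2,"offset":[-5.9,-25.6,14],"angular":[0,0,36]}
  ]
}}

```text
time: 27.78
tool_pos: [0.468, -0.3134, 0.1468]
tcp_rot: [1.684, 2.652, -0.001]
wrist_force: [0.7, 0.5, -2.8]
width: 0.443
```

Run:
```python
from h import *
c=bot.read_camera('wrist'); c=bot.read_camera('wrist'); t=bot.read_camera('top')
s,a,M=yaw();print(s['time'],s['tool_pos'],a,s['width'],s['wrist_force'])
cv2.imwrite('pics/w9.png',np.hstack([c['frame'][:,60:410],cv2.resize(t['frame'][110:302,195:420],(450,384))]))
```

```text
27.925 [ 0.46839971 -0.31198981  0.14654166] 25.067780101680167 0.4386602199158803 [-0.24632641 -0.01431838 -1.90655647]
```

View pics/w9.png

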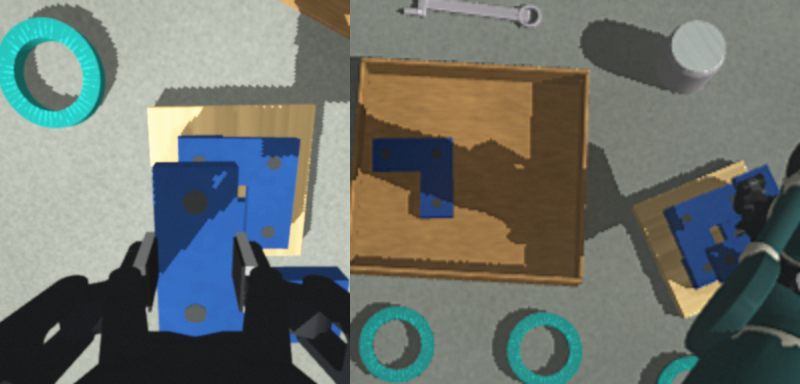

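The third plate is held above the square pile. Only the left lower plate remains in the bin. I'll lower and release.

Request:
{"name": "drive_tool", "arguments": {
  "deltas": [
    {"hand":0.2,"offset":[0.2,0.1,-4],"angular":[0,0,0]},
    {"hand":0.2,"offset":[0.2,0.1,-7.5],"angular":[0,0,0]},
    {"hand":0.2,"offset":[0.2,0.1,-9.2],"angular":[0,0,0]},
    {"hand":0.2,"offset":[0.2,0.1,-9.6],"angular":[0,0,0]},
    {"hand":0.2,"offset":[0.2,0.1,-9.6],"angular":[0,0,0]},
    {"hand":0.2,"offset":[0.2,0.1,-9.6],"angular":[0,0,0]},
    {"hand":0.6,"offset":[0.2,0.1,-9.6],"angular":[0,0,0]},
    {"hand":0.62,"offset":[0.2,0.1,-9.6],"angular":[0,0,0]}
  ]
}}

```text
time: 28.92
tool_pos: [0.4719, -0.3103, 0.0514]
tcp_rot: [1.682, 2.652, -0.0]
wrist_force: [-0.4, 0.1, -0.9]
width: 0.615
```

Request:
{"name": "drive_tool", "arguments": {
  "deltas": [
    {"hand":0.65,"offset":[0,0,4],"angular":[0,0,0]},
    {"hand":0.65,"offset":[0,0,10],"angular":[0,0,0]},
    {"hand":0.68,"offset":[8,35,13],"angular":[0,0,-80]},
    {"hand":0.68,"offset":[8,35,13],"angular":[0,0,-80]},
    {"hand":0.68,"offset":[8,35,13],"angular":[0,0,-80]},
    {"hand":0.68,"offset":[8,35,13],"angular":[0,0,-80]},
    {"hand":0.68,"offset":[8,35,13],"angular":[0,0,-80]},
    {"hand":0.68,"offset":[8,35,13],"angular":[0,0,-80]}
  ]
}}

```text
time: 29.92
tool_pos: [0.5483, 0.0246, 0.18]
tcp_rot: [2.773, 1.475, 0.002]
wrist_force: [0.5, 0.0, 0.4]
width: 0.675
```

Request:
{"name": "drive_tool", "arguments": {
  "deltas": [
    {"hand":0.68,"offset":[0,0,0],"angular":[0,0,-47.3]},
    {"hand":0.68,"offset":[0,0,0],"angular":[0,0,-47.3]},
    {"hand":0.68,"offset":[0,0,0],"angular":[0,0,-47.3]},
    {"hand":0.68,"offset":[0,0,0],"angular":[0,0,-47.3]},
    {"hand":0.68,"offset":[0,0,0],"angular":[0,0,-47.3]}
  ]
}}

```text
time: 30.55
tool_pos: [0.548, 0.0228, 0.1796]
tcp_rot: [3.132, 0.243, 0.001]
wrist_force: [-0.1, 0.2, 0.5]
width: 0.681
```

Run:
```python
from h import *
c=bot.read_camera('wrist'); c=bot.read_camera('wrist');t=bot.read_camera('top'); np.savez('t10.npz',**t); np.savez('c10.npz',**c)
s,a,M=yaw();print(s['time'],s['tool_pos'],a,s['width'])
print('top .062');plates(t,.062,60);print('top .02');plates(t,.02,60); print('wrist .02'); plates(c,.02,60);
```

```text
30.7 [0.54794575 0.02282194 0.17947596] -80.85157555227462 0.6818006515260302
top .062
centre [ 499.8 -297.7] size [ 99.5 101.9] heel [ 476.6 -365. ] yaw 26.0 notch 5.9 px [353 200] [407 253]
top .02
centre [ 506.3 -307.9] size [103.1 105.6] heel [ 482.2 -377.6] yaw 26.0 notch 6.1 px [353 200] [407 253]
wrist .02
centre [ 463.3 -284. ] size [129.1  28.7] heel [ 528.3 -271.9] yaw -214.5 notch 24.2 px [486 232] [511 324]
centre [552.9  69.1] size [97.9 97.4] heel [604.9  23.6] yaw 93.8 notch 60.0 px [165 113] [262 212]
```

The pile of three still measures square at about (0.500,-0.299). The last plate is at (0.553,0.069), yaw 93.8°.

Request:
{"name": "drive_tool", "arguments": {
  "deltas": [
    {"hand":0.68,"offset":[-0.1,1.6,-4],"angular":[0,0,-5.3]},
    {"hand":0.68,"offset":[-0.1,1.6,-10],"angular":[0,0,-5.3]},
    {"hand":0.68,"offset":[-0.1,1.6,-15],"angular":[0,0,-5.3]},
    {"hand":0.68,"offset":[-0.1,1.6,-16.8],"angular":[0,0,-5.3]},
    {"hand":0.68,"offset":[-0.1,1.6,-17.1],"angular":[0,0,-5.3]},
    {"hand":0.2,"offset":[-0.1,1.6,-17.1],"angular":[0,0,-5.3]},
    {"hand":0.2,"offset":[-0.1,1.6,-17.1],"angular":[0,0,-5.3]},
    {"hand":0.2,"offset":[-0.1,1.6,-17.1],"angular":[0,0,-5.3]}
  ]
}}

```text
time: 31.7
tool_pos: [0.549, 0.0389, 0.0108]
tcp_rot: [3.14, 0.104, 0.007]
wrist_force: [-1.1, -1.2, 6.7]
width: 0.439
```

Request:
{"name": "drive_tool", "arguments": {
  "deltas": [
    {"hand":0.2,"offset":[0,0,0],"angular":[0,0,0]},
    {"hand":0.2,"offset":[0,0,5],"angular":[0,0,0]},
    {"hand":0.2,"offset":[0,0,11],"angular":[0,0,0]},
    {"hand":0.2,"offset":[0,0,15],"angular":[0,0,0]},
    {"hand":0.2,"offset":[-2,-20,15],"angular":[0,0,40]},
    {"hand":0.2,"offset":[-2,-20,15],"angular":[0,0,40]},
    {"hand":0.2,"offset":[-2,-20,15],"angular":[0,0,40]},
    {"hand":0.2,"offset":[-2,-20,15],"angular":[0,0,40]}
  ]
}}

```text
time: 32.7
tool_pos: [0.5263, -0.1638, 0.1588]
tcp_rot: [2.911, 1.177, 0.001]
wrist_force: [0.4, 1.1, -3.0]
width: 0.433
```

Request:
{"name": "drive_tool", "arguments": {
  "deltas": [
    {"hand":0.2,"offset":[0.2,-13.1,0],"angular":[0,0,72]},
    {"hand":0.2,"offset":[0.2,-13.1,0],"angular":[0,0,72]},
    {"hand":0.2,"offset":[0.2,-13.1,0],"angular":[0,0,72]},
    {"hand":0.2,"offset":[0.2,-13.1,0],"angular":[0,0,72]},
    {"hand":0.2,"offset":[0.2,-13.1,0],"angular":[0,0,72]},
    {"hand":0.2,"offset":[0.2,-13.1,0],"angular":[0,0,72]},
    {"hand":0.2,"offset":[0.2,-13.1,0],"angular":[0,0,72]},
    {"hand":0.2,"offset":[0.2,-13.1,0],"angular":[0,0,72]}
  ]
}}

```text
time: 33.7
tool_pos: [0.5287, -0.2921, 0.1584]
tcp_rot: [1.672, 2.659, 0.0]
wrist_force: [-0.3, -0.4, -3.0]
width: 0.431
```

Run:
```python
from h import *
c=bot.read_camera('wrist'); c=bot.read_camera('wrist')
s,a,M=yaw();print(s['time'],s['tool_pos'],a,s['width'],s['wrist_force'])
plates(c,s['tool_pos'][2]+.011,60)
cv2.imwrite('pics/w10.png',c['frame'])
```

```text
33.8 [ 0.5287165  -0.29210225  0.158348  ] 25.627995521962525 0.43357988647903517 [ 0.47492825  1.12843654 -2.38327519]
centre [ 496.8 -295.1] size [ 97.3 103.4] heel [ 518.2 -227.4] yaw -152.6 notch 58.8 px [ 82 129] [297 324]
```

View pics/w10.png

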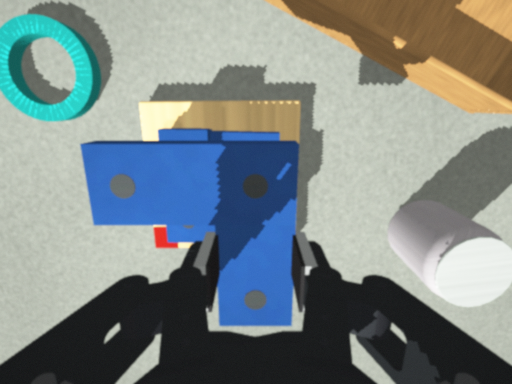

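The last plate is held flat over the pile, heel towards the plain corner. A small y correction is needed before lowering.

Request:
{"name": "drive_tool", "arguments": {
  "deltas": [
    {"hand":0.2,"offset":[0.1,-0.4,-4],"angular":[0,0,0]},
    {"hand":0.2,"offset":[0.1,-0.4,-7.5],"angular":[0,0,0]},
    {"hand":0.2,"offset":[0.1,-0.4,-9],"angular":[0,0,0]},
    {"hand":0.2,"offset":[0.1,-0.4,-9.4],"angular":[0,0,0]},
    {"hand":0.2,"offset":[0.1,-0.4,-9.4],"angular":[0,0,0]},
    {"hand":0.2,"offset":[0.1,-0.4,-9.4],"angular":[0,0,0]},
    {"hand":0.55,"offset":[0.1,-0.4,-9.4],"angular":[0,0,0]},
    {"hand":0.62,"offset":[0.1,-0.4,-9.4],"angular":[0,0,0]}
  ]
}}

```text
time: 34.8
tool_pos: [0.5307, -0.2967, 0.0652]
tcp_rot: [1.669, 2.659, 0.0]
wrist_force: [0.7, 0.2, 0.2]
width: 0.622
```

Request:
{"name": "drive_tool", "arguments": {
  "deltas": [
    {"hand":0.62,"offset":[0,0,0],"angular":[0,0,0]},
    {"hand":0.62,"offset":[0,0,4],"angular":[0,0,0]},
    {"hand":0.62,"offset":[0,0,10],"angular":[0,0,0]},
    {"hand":0.62,"offset":[-10,29,14],"angular":[0,0,0]},
    {"hand":0.62,"offset":[-10,29,14],"angular":[0,0,0]},
    {"hand":0.62,"offset":[-10,29,14],"angular":[0,0,0]},
    {"hand":0.62,"offset":[-10,29,14],"angular":[0,0,0]},
    {"hand":0.62,"offset":[-10,29,14],"angular":[0,0,0]}
  ]
}}

```text
time: 35.8
tool_pos: [0.429, -0.0045, 0.2046]
tcp_rot: [1.671, 2.66, 0.001]
wrist_force: [0.0, 0.3, -0.7]
width: 0.625
```

Run:
```python
from h import *
t=bot.read_camera('top'); c=bot.read_camera('scene')
s,a,M=yaw();print(s['time'],s['tool_pos'],a,s['width'])
print('top .076');plates(t,.076,60)
cv2.imwrite('pics/fin.png',np.hstack([cv2.resize(t['frame'][100:300,60:430],None,fx=1.2,fy=1.9),cv2.resize(c['frame'][120:300,90:450],(356,380))]))
```

```text
35.9 [ 0.42843279 -0.00193375  0.20499242] 26.089561031987916 0.6223371768582802
top .076
centre [ 498.7 -297.6] size [100.6 104.5] heel [ 524.1 -229.7] yaw -155.4 notch 7.1 px [354 199] [407 253]
```

View pics/fin.png

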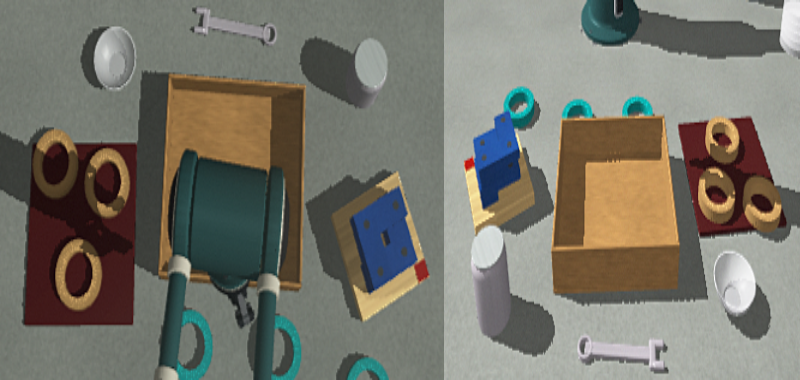

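The pile is complete and square at about (0.499,-0.298). The far-left ring has been knocked aside: it is at about top px (105,185) and overhangs the board's far edge. I'll measure it and go there.

Request:
{"name": "drive_tool", "arguments": {
  "deltas": [
    {"hand":0.42,"offset":[15,27,4],"angular":[0,0,-22.5]},
    {"hand":0.42,"offset":[15,27,4],"angular":[0,0,-22.5]},
    {"hand":0.42,"offset":[15,27,4],"angular":[0,0,-22.5]},
    {"hand":0.42,"offset":[15,27,4],"angular":[0,0,-22.5]},
    {"hand":0.42,"offset":[15,27,4],"angular":[0,0,-22.5]},
    {"hand":0.42,"offset":[15,27,4],"angular":[0,0,-22.5]}
  ]
}}

```text
time: 36.65
tool_pos: [0.5819, 0.2667, 0.2439]
tcp_rot: [2.154, 2.287, 0.002]
wrist_force: [-2.2, -1.1, 0.0]
width: 0.422
```

Run:
```python
from h import *
c=bot.read_camera('wrist'); c=bot.read_camera('wrist')
s,a,M=yaw();print(s['time'],s['tool_pos'],a,s['width'])
m=mask(c,(12,70,60),(28,200,255))
ar=np.radians(3.5); Rm=np.array([[np.cos(ar),-np.sin(ar)],[np.sin(ar),np.cos(ar)]])
for k in rects(m,1500):
    w=ray(c,k[:,0],.024)[:,:2]; r=cv2.minAreaRect((w*1000).astype(np.float32)); (x,y),R=cv2.minEnclosingCircle((w*1000).astype(np.float32))
    print(k[:,0].min(0),k[:,0].max(0),np.round([x,y,2*R],1),np.round(r[1],1),((np.array([x,y])/1000-[.482,.311])@Rm).round(4))
cv2.imwrite('pics/w11.png',np.hstack([c['frame'][:,:400],cv2.cvtColor(m[:,:400],cv2.COLOR_GRAY2BGR)]))
```

```text
36.75 [0.58045137 0.26432594 0.24343051] 3.3455773784133225 0.42190086679094646
[207 245] [303 337] [592.2  74.2 186.6] [143.1 152.4] [ 0.0956 -0.2431]
[130 241] [192 283] [458.3 124.4 101.4] [83.  67.8] [-0.035  -0.1848]
[193 130] [264 201] [547.2 261.4  92.5] [89.8 90.9] [ 0.062  -0.0535]
[91 85] [169 161] [427.3 306.   95. ] [94.6 89.5] [-0.0549 -0.0017]
[210  31] [287 115] [567.  370.7  91.3] [89.3 90.1] [0.0885 0.0544]
```

View pics/w11.png

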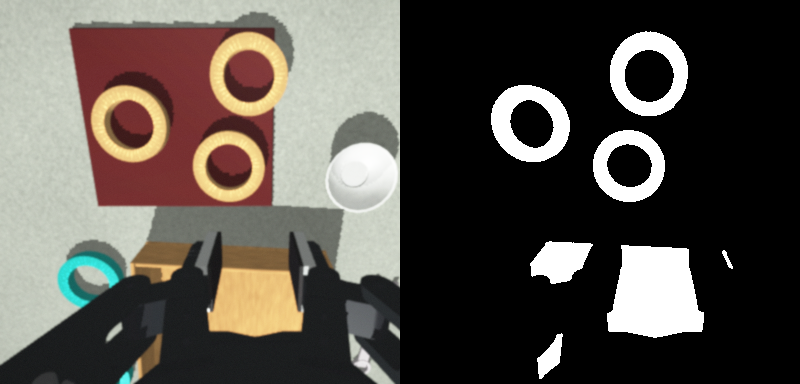

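The mask and picture agree: the knocked ring is centred at (0.567,0.371), board x +88 mm. The other two are fine. I'll pinch its +x wall and bring it back 27 mm.

Request:
{"name": "drive_tool", "arguments": {
  "deltas": [
    {"hand":0.42,"offset":[2.4,10.8,-3],"angular":[0,0,0]},
    {"hand":0.42,"offset":[2.4,10.8,-6],"angular":[0,0,0]},
    {"hand":0.42,"offset":[2.4,10.8,-12],"angular":[0,0,0]},
    {"hand":0.42,"offset":[2.4,10.8,-17],"angular":[0,0,0]},
    {"hand":0.42,"offset":[2.4,10.8,-21],"angular":[0,0,0]},
    {"hand":0.42,"offset":[2.4,10.8,-22.7],"angular":[0,0,0]},
    {"hand":0.42,"offset":[2.4,10.8,-23],"angular":[0,0,0]},
    {"hand":0.42,"offset":[2.4,10.8,-23],"angular":[0,0,0]}
  ],
  "force": 50
}}

```text
time: 37.75
tool_pos: [0.6052, 0.372, 0.0163]
tcp_rot: [2.157, 2.283, 0.005]
wrist_force: [0.3, 0.1, 0.1]
width: 0.422
```

Request:
{"name": "drive_tool", "arguments": {
  "deltas": [
    {"hand":0,"offset":[0,0,0],"angular":[0,0,0]},
    {"hand":0,"offset":[0,0,0],"angular":[0,0,0]},
    {"hand":0,"offset":[0,0,0],"angular":[0,0,0]},
    {"hand":0,"offset":[0,0,2],"angular":[0,0,0]},
    {"hand":0,"offset":[-2.7,0,2],"angular":[0,0,0]},
    {"hand":0,"offset":[-2.7,0,1],"angular":[0,0,0]},
    {"hand":0,"offset":[-2.7,0,0.1],"angular":[0,0,0]},
    {"hand":0,"offset":[-2.7,0,0.1],"angular":[0,0,0]}
  ]
}}

```text
time: 38.75
tool_pos: [0.577, 0.3719, 0.0161]
tcp_rot: [-2.157, -2.283, 0.002]
wrist_force: [-5.1, -0.8, 9.4]
width: 0.162
```

Request:
{"name": "drive_tool", "arguments": {
  "deltas": [
    {"hand":0.4,"offset":[0,0,0],"angular":[0,0,0]},
    {"hand":0.4,"offset":[0,0,0],"angular":[0,0,0]},
    {"hand":0.42,"offset":[0,0,5],"angular":[0,0,0]},
    {"hand":0.42,"offset":[0,0,11],"angular":[0,0,0]},
    {"hand":0.42,"offset":[0,-11,23],"angular":[0,0,0]},
    {"hand":0.42,"offset":[0,-11,23],"angular":[0,0,0]},
    {"hand":0.42,"offset":[0,-11,23],"angular":[0,0,0]},
    {"hand":0.42,"offset":[0,-11,23],"angular":[0,0,0]}
  ]
}}

```text
time: 39.75
tool_pos: [0.5789, 0.2608, 0.2486]
tcp_rot: [2.158, 2.279, 0.009]
wrist_force: [-0.1, 0.2, -0.4]
width: 0.418
```

Run:
```python
from h import *
c=bot.read_camera('wrist'); c=bot.read_camera('wrist'); t=bot.read_camera('top')
s,a,M=yaw();print(s['time'],s['tool_pos'],a,s['width'],s['wrist_force'],s['joint_vel'])
m=mask(c,(12,70,60),(28,200,255))
ar=np.radians(3.5); Rm=np.array([[np.cos(ar),-np.sin(ar)],[np.sin(ar),np.cos(ar)]])
for k in rects(m,1500):
    w=ray(c,k[:,0],.024)[:,:2]; r=cv2.minAreaRect((w*1000).astype(np.float32)); (x,y),R=cv2.minEnclosingCircle((w*1000).astype(np.float32))
    print(k[:,0].min(0),np.round([x,y,2*R],1),np.round(r[1],1),((np.array([x,y])/1000-[.482,.311])@Rm).round(4))
print('pile');plates(t,.076,60)
# dark openings and each plate's corners: rim/top-plate check in the top view against the first measure of bystanders
f0=cv2.imread('pics/top0.png'); 
for n,(u0,u1,v0,v1) in dict(dish=(135,178,110,150),spanner=(215,295,98,128),tin=(350,388,118,158)).items():
    g=[cv2.cvtColor(x[v0:v1,u0:u1],cv2.COLOR_BGR2GRAY) for x in(f0,t['frame'])]; print(n,cv2.phaseCorrelate(*[np.float32(q) for q in g]))
```

```text
39.9 [0.57608552 0.2621245  0.24328128] 3.275457765293513 0.4171099708624122 [ 0.11801748  0.05164125 -0.55426403] [ 0.01151324  0.01626831  0.0105025  -0.00100788  0.00349335 -0.00237352]
[207 242] [588.2  70.2 190.6] [143.8 158.6] [ 0.0913 -0.2468]
[134 238] [459.3 121.9 104.2] [97.2 60. ] [-0.0342 -0.1874]
[196 127] [547.6 261.2  92.3] [90.1 91. ] [ 0.0624 -0.0537]
[94 82] [427.  306.5  94.8] [94.3 89.6] [-0.0552 -0.0011]
[189  28] [539.1 369.4  91.4] [89.6 89.1] [0.0606 0.0548]
pile
centre [ 500.1 -299.5] size [ 98.  103.3] heel [ 521.1 -231.5] yaw -152.1 notch 8.3 px [353 199] [407 251]
dish ((0.4741015163367841, -0.024700540964463613), 0.9894646392928229)
spanner ((-0.005977074135842031, -0.026642870082049797), 0.9994228035211563)
tin ((0.0029297257497340468, -0.007054706301229174), 1.0011064161360264)
```

The rings are at board (62,-54), (-55,-1) and (61,55) mm. The pile is within a few mm of the pad centre and the bystanders have not moved. I'm handing in.

```bash
python3 -c "
from workcell import bot
print(bot.finish_job())"
```

```text
the job is handed in; nothing more can be done
None
```

The job is handed in. All three rings in the bin are on the maroon board. The four blue plates are stacked on the pad with heels alternating, red corner first; no plate was lying on the pad at the start. No verdict was reported.

- **Rings:** all three were on the board before any plate left the bin. One was later knocked to 88 mm off centre and hung over the edge, so I put it back. Last check: centres at (62, -54), (-55, -1) and (61, 55) mm from the board centre, inside the 80 and 70 mm limits.
- **Pile:** the last top view gave a combined outline of about 98 × 103 mm, centred 4 mm from the pad centre and turned about 2° from the pad. Plate heights in the pile were not measured separately.
- **Bystanders:** the spanner and tin show no shift in the top view, and the dish less than 0.5 pixel (about 1 mm).
- **Other checks:** the bin was empty in the last overview. The arm was clear of everything at 39.9 s on the robot's clock. None of the last checks failed.

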